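Load a sample pot with tongs and register its four sides

TASK

Using the tongs from the stand, move every sample button from the blue mat into the white pot; the buttons must stay clean, so never let the gripper itself touch them. Put the tongs back upright in their stand, then pick up the pot, keep it upright and hold its coloured dots to the focus of the code reader one after the other, red, yellow, green, then blue, each squarely facing the reader window for about half a second. Finally set the pot with its buttons upright on the middle of the green parking plate, and leave the flask and the bottle alone.

Things in the scene. Friction and masses are not known exactly. Their poses are not given: they have to be found in the camera images.
- mat: Blue flat mat fixed on the worktop, 200 x 260 x 3 mm (x, y, z); origin at the centre of its underside. The buttons start on it. Four to six buttons are there.
- button_1: Sample button, brass (yellow metal): upright cylinder 22 mm in diameter and 11 mm high, 30 g, origin at the centre of its underside, z along the cylinder's axis. May be absent.
- button_2: Sample button, copper (reddish): upright cylinder 22 mm in diameter and 11 mm high, 30 g, origin at the centre of its underside, z along the cylinder's axis. May be absent.
- button_3: Sample button, steel (grey): upright cylinder 22 mm in diameter and 11 mm high, 30 g, origin at the centre of its underside, z along the cylinder's axis. May be absent.
- button_4: Sample button, aluminium (pale, dull): upright cylinder 22 mm in diameter and 11 mm high, 30 g, origin at the centre of its underside, z along the cylinder's axis. May be absent.
- button_5: Sample button, dark steel (nearly black): upright cylinder 22 mm in diameter and 11 mm high, 30 g, origin at the centre of its underside, z along the cylinder's axis. May be absent.
- button_6: Sample button, white ceramic: upright cylinder 22 mm in diameter and 11 mm high, 30 g, origin at the centre of its underside, z along the cylinder's axis. May be absent.
- stand: Grey tongs stand fixed on the worktop: a foot 75 x 95 x 8 mm and on it an upright cup, open at the top, inner opening 26 mm along its x and 60 mm along its y, walls 5 mm thick. Inner floor 8 mm and rim 52 mm above the worktop. Origin at the centre of its underside. The tongs start in it, jaws down, their y along its y within 0.03 rad.
- tongs: Spring-open parallel-action tongs, 85 g, 104 mm long, standing jaws down. z up along the arms (jaw tips at z = 0), y the closing direction; origin between the jaw tips of the open tongs. This body is the arm at -y: jaw inner face at y = -18 mm. Its twin at +y slides parallel towards it. Jaws 14 mm wide (x), 4 mm thick (y), 20 mm high; the arms above are no bigger. Open: 36 mm gap.
- tongs_grip (a point): Middle of the outer face of the fixed arm's blue grip pad, 82 mm above the jaw tips, at y = -23 mm. Both pads are flat, 20 mm wide (x), z = 60 to 104 mm; pinch the two across y from above. 46 mm over both pads when open; pressing them together by d narrows jaw gap and pads by d: 32 mm with a button held, 26 mm shut on nothing. Opened to more than 46 mm, the gripper drops the tongs.
- tongs_jaw (a joint): Travel of the tongs' moving arm, m: 0 = open (jaw gap 36 mm), 0.020 = shut (gap 16 mm), about 0.014 with a button held. A spring opens it, with 3 N when open and 6 N when shut.
- pot: White round sample pot, open at the top, loose, 120 g empty: 60 mm outer diameter, 70 mm high, wall 3 mm, floor 4 mm thick. Origin at the centre of its underside, z up. Four coloured dots of 16 mm diameter stand round its side, centres 20 mm above its underside: red on its +x side, yellow on +y, green on -x, blue on -y.
- dot_red (a point): Centre of the red dot, on the pot's outer surface.
- dot_yellow (a point): Centre of the yellow dot, on the pot's outer surface.
- dot_green (a point): Centre of the green dot, on the pot's outer surface.
- dot_blue (a point): Centre of the blue dot, on the pot's outer surface.
- reader: Code reader fixed on the worktop: foot 80 x 90 x 10 mm, thin post and a black head 50 x 56 x 40 mm (x, y, z) whose underside is 75 mm and top 115 mm above the worktop. Origin at worktop height, straight below the window; the window, in the head's face, looks along the reader's own -x. The foot reaches 10 mm in front of the window.
- reader_focus (a point): Focus of the reader: the point 30 mm straight in front of the middle of the window, 95 mm above the worktop. A dot is read when its centre lies there, the dot facing the window.
- pad: Round green parking plate with a dark middle, fixed on the worktop, 104 mm in diameter, flat top 5 mm above the worktop; origin at the centre of its underside.
- flask_1: Small conical glass flask, 66 mm wide, 94 mm high, bystander; origin at the centre of its underside.
- bottle_2: White reagent bottle with black cap, 47 mm wide, 88 mm high, bystander; origin at the centre of its underside.
Things that resemble listed ones, but are neither listed nor needed, are in the scene too. Several things look just like the pad: the one meant starts farthest to the robot's right. Leave any orange look-alike of the stand alone.

How it is judged:
By the outcome, as a careful person would: the job done as asked, in the order asked, and still so for the second after the job is handed in, with the robot touching nothing.
Of button_1, button_2, button_3, button_4, button_5, button_6 only 4 to 6 are there at a start; the rules pass over those that are not, and their reading is None.
At some moment in a run one of button_1, button_2, button_3, button_4, button_5, button_6 may be knocked a few centimetres aside while the robot is not near it.
It also fails if it takes over 210 s, if anything falls off the work surface, if the arm or the gripper's body presses on something with over 40 N, if the wrist force passes 120 N, or if a joint passes its speed limit or range.

ROBOT

A 6-joint arm with a two-finger parallel gripper is mounted at the origin on a cart in front of the work surface, level with it; the furniture and walls round the work are solid. World frame = base frame: x ahead of the robot, y to its left, z up, the work surface at z = 0. Lengths are in m, angles in degrees, forces in N, time in s.
With the tool pointing down it reaches from about 0.4 to 0.825 m from the base axis. Payload 7 kg.
Tool frame: the origin (TCP) lies midway between the tips of the shut fingers; the grasp point (between the pads) lies r.pinch_z behind it (r.pinch_z is the distance from the TCP to the grasp point, in m); z points along the fingers, y is the line along which they close (so a half turn about z gives the same grasp; the last joint's range is limited). The gripper opens to 88 mm and grips with 3 to 60 N. Pads are 19 mm wide; open, the fingers measure 130 mm over their backs; the gripper's body (78 mm by 193 mm) begins 47 mm behind the grasp point.
Start: joints at [-53.68, 20.546, 0.682, 0, -70.136, -16.507], TCP at [0.229, -0.635, 0.227] pointing down, gripper open.
Joint ranges: [-176.03, 176.03], [-82.01, 121.73], [-58.28, 71.71], [-173.87, 95.51], [-174.79, -0.11], [-173.66, 173.66]. Speed limits (degrees/s): [136.94, 136.94, 172.46, 180, 180, 180].

INTERFACE

Orientations are given as [roll, pitch, yaw] about the fixed x, y, z axes, in that order (R = Rz(yaw) Ry(pitch) Rx(roll)).
In Python, from plant import r, optics, job gives the robot as it stands.
- The arm moves only by the shell command python3 -m crank 'ROWS' [FORCE]. ROWS is JSON, a list of rows, each an object with "xyz": the shift along the tool's x, y, z in units of 30 mm (1.0 is 30 mm), a list of three; "delta_rot": the turn, a rotation vector about the tool's x, y, z in degrees, a list of three; "claw": the closure, from 0 (fully open) to 1 (shut). A call has 1 to 20 rows; each row is the pose to reach, as a shift and turn from the pose commanded when the call began, along the tool's axes at that moment; what a row does not reach only later rows make up. A row lasts 1/8 s, in which the tool goes at most 62.5 mm and 10.7 degrees, less where a joint would pass 70% of its speed; a pose out of reach is approached as far as the arm can. A call with a gripper value outside its range is refused whole. The fingers move at their own pace and stop on an object; FORCE is the grip in N (left out, the last holds). Time passes only in rows, so rows that repeat a pose let the fingers close. It gives the time, the measured TCP pose, the force, the opening and the grip force at its end, in the units of the state.
- r.get_state(): the state, without advancing time (a new reading comes with each control period).
- optics.capture(name): name is "side" or "top" or "wrist"; returns a dict with "img" (480x640x3 uint8, blue, green, red), "fovy" (degrees; the focal length in pixels is half the picture's height over the tangent of half this angle, whatever the lens; pixels are square), "cx", "cy" (the principal point, pixels), "eye" and "rotation" of the camera in the world; the wrist camera has in their place "hand_eye" (4x4, takes a point from camera to tool coordinates, whose origin is the TCP and whose axes are the flange's). Camera axes: x right, y up, looking along -z (the intrinsics and any distortion apply to the point x, -y, -z); pixel columns grow to the right and rows downward; lengths in m; the calibration is good to about 2 mm. A picture is of the moment at which its call begins: read the wrist's pose just before it. There is no depth.
- job.close_job(): hands the job in; it is judged then, once.
The state is a dict: "time_s": time; "joints": joint angles; "qd": joint speeds; "joint_torque": joint torques, N m; "tcp_pos": TCP position; "eef_rot": TCP orientation; "contact_force": force on the tool from outside, world axes, zero at the start; "moment": the same for the moment, N m; "gripper_width": finger opening in m; "gripper_force": force on a finger pad.
Only numpy, scipy, OpenCV 4.12 (cv2) and the standard library are available. Lean on these libraries where they do the work, as an engineer would, in place of code of your own. Each camera call takes 0.05 s, during which the arm holds its last target. There are 200 camera calls.

## Working session

There is one attempt and no reset: what is moved stays moved. The work goes in short steps, Python scripts to look and compute and a shell command to move; the robot and the scene stay as the last step left them, time stands still between calls to the robot, and variables do not carry over. Pictures are saved under pics/ and viewed, at most 14 in all, crops included, and the job is handed in when it is done.

```bash
ls; mkdir -p pics; python3 - <<'E'
from plant import r,optics,job
import cv2,numpy as np
for n in ["side","top","wrist"]:
    c=optics.capture(n); cv2.imwrite(f"pics/{n}0.png",c["img"])
    print(n,{k:(np.round(v,4).tolist() if k!='img' else 0) for k,v in c.items()if k!='img' and not isinstance(v,str)})
print(r.pinch_z,r.get_state())
E
```

```text
pics
side {'fovy': 44.9101, 'cx': 324.1068, 'cy': 245.6677, 'eye': [0.2139, -1.3073, 1.1893], 'rotation': [51.4271, 0.4869, -13.376]}
top {'fovy': 55.9211, 'cx': 320.8879, 'cy': 240.0207, 'eye': [0.3685, 0.0343, 1.2342], 'rotation': [7.3733, 0.3979, -91.5911]}
wrist {'fovy': 71.108, 'cx': 321.9232, 'cy': 234.7181, 'hand_eye': [[-0.0006, 0.9594, 0.2819, 0.0747], [1.0, 0.0004, 0.0008, -0.0004], [0.0007, 0.2819, -0.9594, -0.1579], [0.0, 0.0, 0.0, 1.0]]}
0.0188 {'time_s': 0.15, 'joints': array([-5.36801626e+01,  2.05818928e+01,  6.46100243e-01, -1.40385387e-02,
       -7.01343707e+01, -1.65065312e+01]), 'qd': array([-0.03465762, -0.21953004,  0.28969555,  0.11977618, -0.04138983,
        0.07577995]), 'joint_torque': array([-1.58736810e-03, -5.83276892e+01,  2.93287128e+01,  7.00125530e+00,
        8.76173348e-03, -1.01003059e-04]), 'tcp_pos': array([ 0.22864477, -0.63471594,  0.22584315]), 'eef_rot': array([ 1.79928978e+02, -7.28186892e-03, -1.60191468e+02]), 'contact_force': array([-0.19648523,  0.29384892, -0.25423692]), 'moment': array([ 0.00610519, -0.02070249, -0.0059219 ]), 'gripper_force': 0.0, 'gripper_width': 0.08798192981800611}
```

View pics/top0.png

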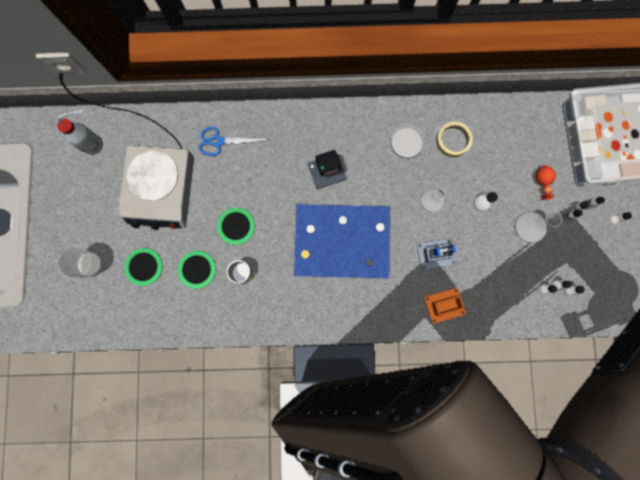

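View pics/side0.png

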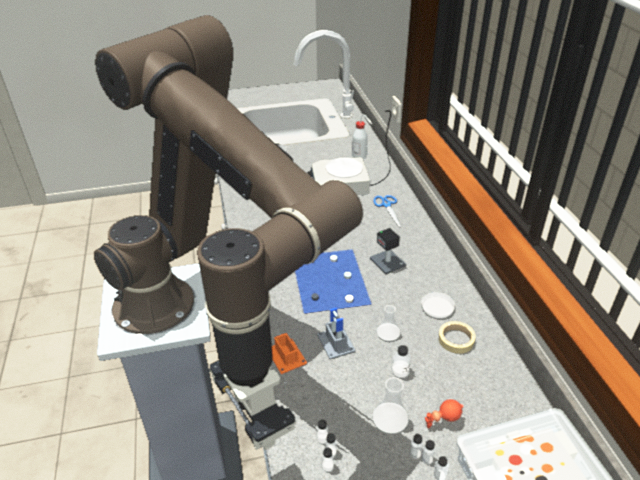

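The top view shows image right = robot's right.
- Stand candidates: the grey stand with tongs at (437,252), and the orange look-alike at (445,305), which I leave alone.
- Pot candidates: (238,271), against the glass at (78,262).
- Pad candidates: (235,226), (143,267) and (196,269). I choose the rightmost, (235,226).
- Buttons: (310,229), (342,220), (380,227), (305,254) and (369,262).
- Others: reader (327,165), flask (433,200), bottle (486,200).

```bash
cat > h.py <<'E'
from plant import r,optics,job
import cv2,numpy as np
from scipy.spatial.transform import Rotation as R
def cam(c,st=None):
    if 'eye' in c: return R.from_euler('xyz',c['rotation'],degrees=True).as_matrix(),np.array(c['eye'])
    T=np.array(c['hand_eye']);Rt=R.from_euler('xyz',st['eef_rot'],degrees=True).as_matrix()
    return Rt@T[:3,:3],Rt@T[:3,3]+st['tcp_pos']
def world(c,px,z,st=None):
    M,e=cam(c,st);f=240/np.tan(np.radians(c['fovy']/2))
    d=M@np.array([(px[0]-c['cx'])/f,-(px[1]-c['cy'])/f,-1]);return e+d*(z-e[2])/d[2]
def proj(c,p,st=None):
    M,e=cam(c,st);f=240/np.tan(np.radians(c['fovy']/2));q=M.T@(np.array(p)-e)
    return np.array([c['cx']+f*q[0]/-q[2],c['cy']-f*q[1]/-q[2]])
def go(p,yaw):
    """rows for: target TCP pos & yaw, tool down -> units"""
    s=r.get_state();Rt=R.from_euler('xyz',s['eef_rot'],degrees=True)
    G=R.from_euler('xyz',[180,0,yaw],degrees=True)
    print('xyz',np.round(Rt.inv().apply(np.array(p)-s['tcp_pos'])/.03,3),'rot',np.round((Rt.inv()*G).as_rotvec(degrees=True),2))
E
python3 - <<'E'
from h import *
c=optics.capture("top");print({k:v for k,v in c.items() if k not in('img',)})
for n,p,z in [("pad",(235,226),.005),("padL",(143,267),.005),("padM",(196,269),.005),("pot",(238,271),.07),("b",(310,229),.014),("b",(342,220),.014),("b",(380,227),.014),("brass",(305,254),.014),("dark",(369,262),.014),("stand",(437,252),.05),("reader",(330,162),.115),("flask",(433,200),.0),("bottle",(486,200),.04),("mat",(343,241),.003)]:
    w=world(c,p,z);print(n,w.round(3),np.hypot(*w[:2]).round(3))
i=c['img']
cv2.imwrite("pics/a.png",np.vstack([cv2.resize(i[195:285,210:330],(800,600),interpolation=2)[:,:],])[:600])
a=cv2.resize(i[200:280,290:395],(600,457),interpolation=2)
d=optics.capture("side");j=d['img'];cv2.imwrite("pics/b.png",cv2.resize(j[220:400,270:450],(600,600),interpolation=2))
E
```

```text
{'fovy': 55.92113459881477, 'cx': 320.887886000404, 'cy': 240.02073041473554, 'eye': array([0.36853683, 0.0342948 , 1.23419916]), 'rotation': array([  7.37325613,   0.39791612, -91.59112716])}
pad [0.574 0.274 0.005] 0.636
padL [0.468 0.526 0.005] 0.703
padM [0.458 0.381 0.005] 0.596
pot [0.445 0.254 0.07 ] 0.512
b [0.558 0.067 0.014] 0.562
b [ 0.58  -0.021  0.014] 0.581
b [ 0.558 -0.124  0.014] 0.571
brass [0.49  0.083 0.014] 0.497
dark [ 0.463 -0.09   0.014] 0.472
stand [ 0.481 -0.266  0.05 ] 0.55
reader [0.714 0.009 0.115] 0.714
flask [ 0.632 -0.276  0.   ] 0.689
bottle [ 0.619 -0.408  0.04 ] 0.741
mat [ 0.524 -0.022  0.003] 0.524
```

View pics/b.png

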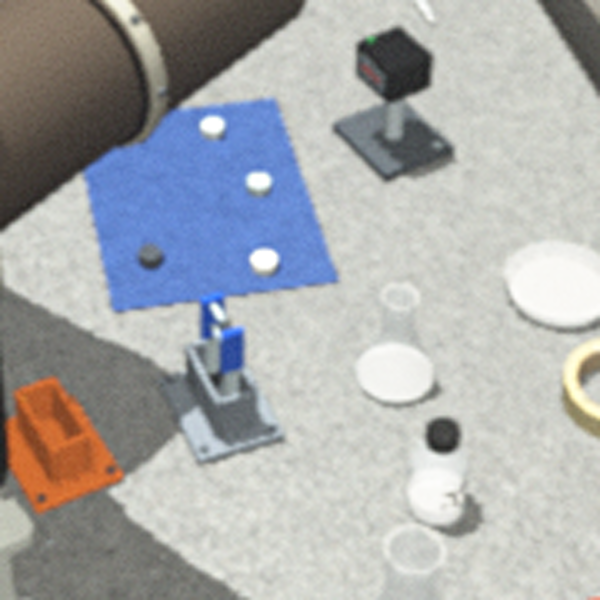

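Side crop: the tongs with blue pads stand in the grey stand at crop (222,350). The orange stand at (60,440) is empty. The reader window, with its red marks, faces the robot. There are three pale buttons and one dark one, plus brass in the top view. Next I go above the stand for a close look.

```bash
python3 -c "
from h import *
go([.47,-.266,.23],180)"
```

```text
xyz [-11.734   8.842  -0.124] rot [ 4.000e-02 -1.000e-02  1.981e+01]
```

```bash
python3 -m crank '[{"xyz":[-11.73,8.84,-0.12],"delta_rot":[0,0,19.8],"claw":0.3},{"xyz":[-11.73,8.84,-0.12],"delta_rot":[0,0,19.8],"claw":0.3},{"xyz":[-11.73,8.84,-0.12],"delta_rot":[0,0,19.8],"claw":0.3},{"xyz":[-11.73,8.84,-0.12],"delta_rot":[0,0,19.8],"claw":0.3},{"xyz":[-11.73,8.84,-0.12],"delta_rot":[0,0,19.8],"claw":0.3},{"xyz":[-11.73,8.84,-0.12],"delta_rot":[0,0,19.8],"claw":0.3},{"xyz":[-11.73,8.84,-0.12],"delta_rot":[0,0,19.8],"claw":0.3},{"xyz":[-11.73,8.84,-0.12],"delta_rot":[0,0,19.8],"claw":0.3},{"xyz":[-11.73,8.84,-0.12],"delta_rot":[0,0,19.8],"claw":0.3},{"xyz":[-11.73,8.84,-0.12],"delta_rot":[0,0,19.8],"claw":0.3},{"xyz":[-11.73,8.84,-0.12],"delta_rot":[0,0,19.8],"claw":0.3}]'
python3 - <<'E'
from h import *
s=r.get_state();c=optics.capture("wrist");i=c['img']
cv2.imwrite("pics/w1.png",i)
print(s['tcp_pos'],s['eef_rot'])
t=optics.capture("top");cv2.imwrite("pics/t1.png",cv2.resize(t['img'][150:290,220:400],(770,600),interpolation=2))
hsv=cv2.cvtColor(i,cv2.COLOR_BGR2HSV);m=cv2.inRange(hsv,(105,150,70),(125,255,255))
n,_,st,ce=cv2.connectedComponentsWithStats(m)
for k in range(1,n):
    if st[k][4]>100: print(st[k],ce[k].round(1),[x.round(4) for x in(world(c,ce[k],.112,s),)])
E
```

```text
time_s: 1.62
tcp_pos: [0.4693, -0.2673, 0.2301]
eef_rot: [180.0, -0.0, 179.9]
contact_force: [1.4, -0.9, -0.0]
gripper_width: 0.0615
gripper_force: 0.0
[ 0.46927401 -0.26725768  0.23011371] [ 1.79997875e+02 -8.45965547e-03  1.79903897e+02]
[ 418  161   33  117 1594] [433.3 213.2] [array([ 0.4571, -0.1737,  0.112 ])]
[334 218  10  33 195] [338.3 234.3] [array([ 0.4755, -0.2534,  0.112 ])]
[289 224  11  33 213] [294.3 239.4] [array([ 0.4799, -0.2911,  0.112 ])]
```

View pics/w1.png

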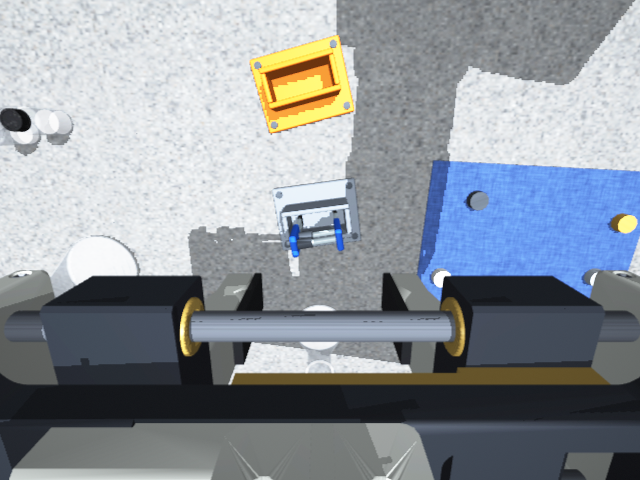

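View pics/t1.png

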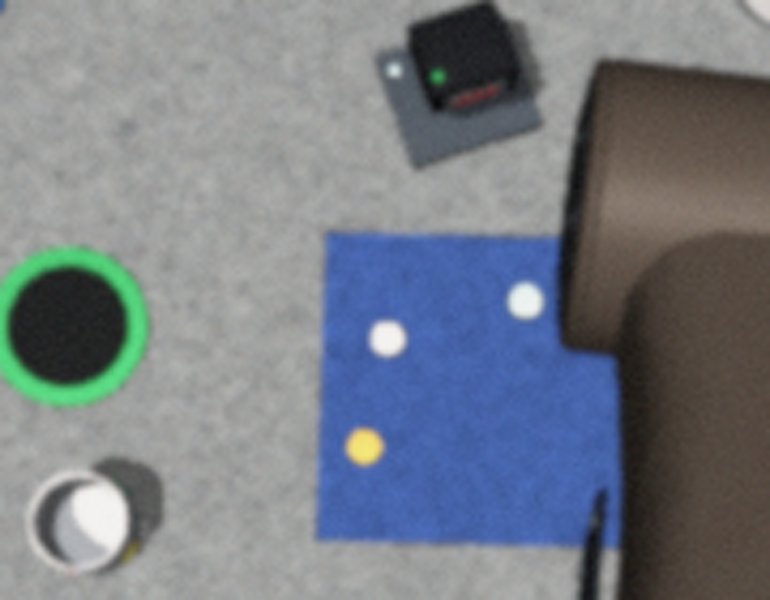

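Wrist view: the grey stand is at (315,215) with the tongs' pad tops at (294,250) and (339,245), tilted about 8°. The orange stand is at (302,85). In the top crop the reader is turned about 17° and the pad and pot are clear.

```bash
python3 - <<'E'
from h import *
i=cv2.imread("pics/w1.png")
cv2.imwrite("pics/w1c.png",cv2.resize(i[165:285,260:370],(550,600),interpolation=2))
c=optics.capture("wrist");s=r.get_state()
a=world(c,(294.5,257.5),.112,s);b=world(c,(339.5,251.5),.112,s);print(a,b,np.linalg.norm(a-b),np.degrees(np.arctan2(b[0]-a[0],b[1]-a[1])))
for p in [(278,193),(349,184),(357,236)]: print(world(c,p,.008,s))
E
```

```text
[ 0.49677444 -0.29105406  0.112     ] [ 0.49128636 -0.25178191  0.112     ] 0.039653761468705175 -7.955261089157425
[ 0.45706089 -0.31705089  0.008     ]
[ 0.44697256 -0.23645802  0.008     ]
[ 0.50827832 -0.22572332  0.008     ]
```

View pics/w1c.png

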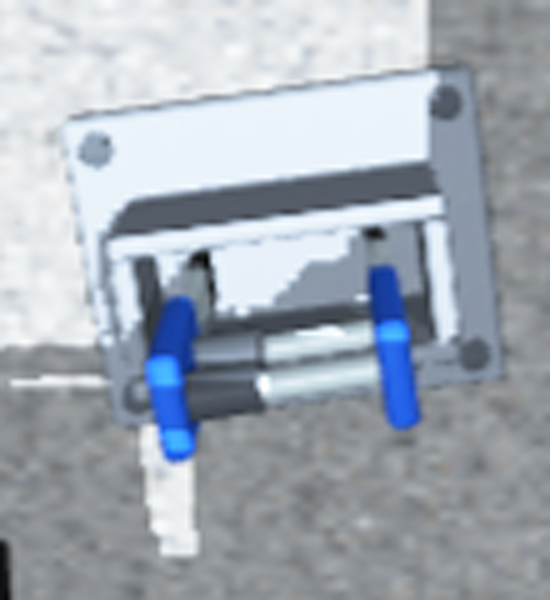

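Crop: blue pad tops are centred near full-frame (294,247) and (340,241), 40 mm apart, which agrees with 46 mm over the pads. Descend and grasp.

```bash
python3 -m crank '[{"xyz":[-0.51,-0.14,2.5],"delta_rot":[0,0,-8],"claw":0.15},{"xyz":[-0.51,-0.14,2.5],"delta_rot":[0,0,-8],"claw":0.15},{"xyz":[-0.51,-0.14,3.5],"delta_rot":[0,0,-8],"claw":0.15},{"xyz":[-0.51,-0.14,4.5],"delta_rot":[0,0,-8],"claw":0.15},{"xyz":[-0.51,-0.14,5.3],"delta_rot":[0,0,-8],"claw":0.15},{"xyz":[-0.51,-0.14,5.3],"delta_rot":[0,0,-8],"claw":0.15},{"xyz":[-0.51,-0.14,5.3],"delta_rot":[0,0,-8],"claw":0.5},{"xyz":[-0.51,-0.14,5.3],"delta_rot":[0,0,-8],"claw":0.5},{"xyz":[-0.51,-0.14,5.3],"delta_rot":[0,0,-8],"claw":0.55},{"xyz":[-0.51,-0.14,5.3],"delta_rot":[0,0,-8],"claw":0.55},{"xyz":[-0.51,-0.14,5.3],"delta_rot":[0,0,-8],"claw":0.55},{"xyz":[-0.51,-0.14,5.3],"delta_rot":[0,0,-8],"claw":0.55}]' 20
python3 -c "
from h import *
s=r.get_state();c=optics.capture('wrist');print(s['tcp_pos'],s['eef_rot']);cv2.imwrite('pics/w2.png',c['img'][150:420,150:500])"
```

```text
time_s: 3.28
tcp_pos: [0.4857, -0.2706, 0.0718]
eef_rot: [-180.0, 0.1, -172.0]
contact_force: [-0.1, 1.1, 5.2]
gripper_width: 0.0395
gripper_force: 6.1
[ 0.48572096 -0.27062484  0.07177204] [-1.79965406e+02  5.03382406e-02 -1.71969128e+02]
```

View pics/w2.png

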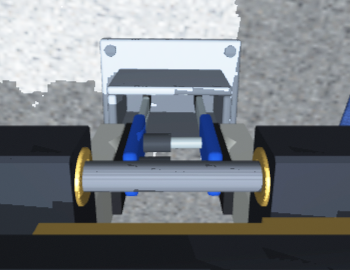

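The tongs are held at 39.5 mm and both pads sit between the fingers. Lifting.

```bash
python3 -m crank '[{"xyz":[0,0,-1],"delta_rot":[0,0,0],"claw":0.55},{"xyz":[0,0,-2.5],"delta_rot":[0,0,0],"claw":0.55},{"xyz":[0,0,-4],"delta_rot":[0,0,0],"claw":0.55},{"xyz":[0,0,-4],"delta_rot":[0,0,0],"claw":0.55}]'
python3 - <<'E'
from h import *
go([.53,-.0,.22],-172)
E
```

```text
time_s: 3.82
tcp_pos: [0.4872, -0.271, 0.1948]
eef_rot: [-179.9, 0.3, -172.0]
contact_force: [0.7, -0.4, -1.6]
gripper_width: 0.039
gripper_force: 4.0
xyz [-2.681  8.744 -0.847] rot [-0.15  0.35  0.03]
```

```bash
python3 -m crank '[{"xyz":[-2.68,8.74,-0.85],"delta_rot":[0,0,0],"claw":0.55},{"xyz":[-2.68,8.74,-0.85],"delta_rot":[0,0,0],"claw":0.55},{"xyz":[-2.68,8.74,-0.85],"delta_rot":[0,0,0],"claw":0.55},{"xyz":[-2.68,8.74,-0.85],"delta_rot":[0,0,0],"claw":0.55},{"xyz":[-2.68,8.74,-0.85],"delta_rot":[0,0,0],"claw":0.55},{"xyz":[-2.68,8.74,-0.85],"delta_rot":[0,0,0],"claw":0.55},{"xyz":[-2.68,8.74,-0.85],"delta_rot":[0,0,0],"claw":0.55},{"xyz":[-2.68,8.74,-0.85],"delta_rot":[0,0,0],"claw":0.55}]'
cat >> h.py <<'E'
def snap(name):
    s=r.get_state();c=optics.capture(name);return s,c
def buttons(c,s,show=True):
    i=c['img'];hsv=cv2.cvtColor(i,cv2.COLOR_BGR2HSV)
    m=cv2.inRange(hsv,(105,120,40),(122,255,255))
    M,e=cam(c,s)
    # mat polygon, shrunk, in the image (top at 3 mm)
    q=np.array([proj(c,p,s) for p in [(.428,-.148,.003),(.620,-.148,.003),(.620,.104,.003),(.428,.104,.003)]],np.int32)
    g=np.zeros(m.shape,np.uint8);cv2.fillPoly(g,[q],255)
    b=cv2.bitwise_and(cv2.bitwise_not(m),g);b=cv2.morphologyEx(b,cv2.MORPH_OPEN,np.ones((3,3)))
    n,_,st,ce=cv2.connectedComponentsWithStats(b);out=[]
    for k in range(1,n):
        if st[k][4]>25 and st[k][2]<90:
            w=world(c,ce[k],.010,s);px=ce[k].astype(int)
            out.append(w);print(st[k],ce[k].round(1),w.round(4)[:2],i[px[1],px[0]])
    return out
E
python3 - <<'E'
from h import *
s,c=snap('wrist');print(s['tcp_pos'],s['eef_rot']);buttons(c,s);cv2.imwrite('pics/w3.png',c['img'])
E
```

```text
time_s: 4.82
tcp_pos: [0.5279, -0.0006, 0.2161]
eef_rot: [-180.0, -0.1, -172.1]
contact_force: [0.3, -0.6, -1.2]
gripper_width: 0.0396
gripper_force: 4.0
[ 0.5278734  -0.00055742  0.21612827] [-1.79992002e+02 -5.76653508e-02 -1.72059906e+02]
[191  90   9  75 355] [194.1 122.1] [ 0.4583 -0.1434] [233 232 230]
[353 114  81  19 414] [399.  123.1] [0.4303 0.0656] [243 241 238]
[235 126  22  22 381] [245.6 136.4] [ 0.4651 -0.0899] [182 162 146]
[393 175  23  22 397] [404.2 185.4] [0.4923 0.084 ] [179 255 255]
[200 210  22  22 379] [210.5 220.3] [ 0.5603 -0.122 ] [255 255 255]
[368 233  20  21 340] [377.3 243.2] [0.561  0.0673] [242 235 227]
[288 237  20  35 420] [297.2 252.5] [ 0.5847 -0.0217] [113 107  96]
[344 236  12  32 240] [348.3 252.6] [0.5767 0.0364] [128 122 109]
[364 273  35  19 534] [382.1 281.2] [0.6065 0.0815] [134 134 129]
```

View pics/w3.png

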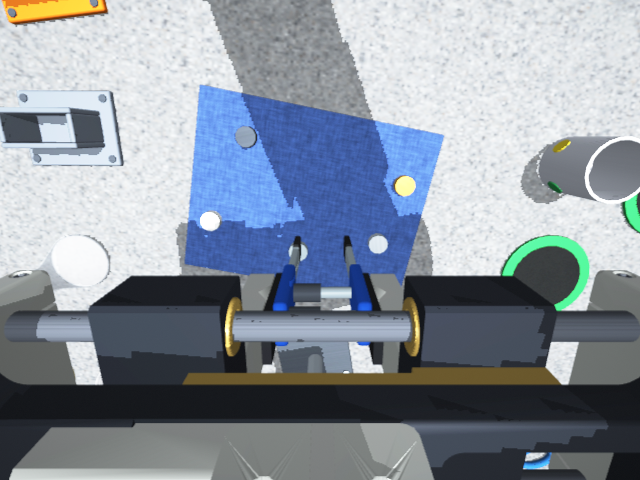

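Wrist view: the empty stand is at left. Buttons: dark (246,136), brass (404,185), white (210,220), pale (377,243), and one partly behind the left jaw (298,252). The pot at (615,170) shows its yellow and green dots, and the pad is at (546,273). All match the top camera to 2 mm. Brass first.

```bash
python3 - <<'E'
from h import *
s=r.get_state();c=optics.capture('wrist')
Rt=R.from_euler('xyz',s['eef_rot'],degrees=True)
for y in(-.01475,.01475): print(proj(c,s['tcp_pos']+Rt.apply([0,y,.064]),s))
go([.4917,.084,.0695],-172)
E
```

```text
[301.13427659 247.71394096]
[343.47685713 247.69835176]
xyz [0.811 2.956 4.899] rot [-0.   -0.02 -0.07]
```

```bash
python3 -m crank '[{"xyz":[0.81,2.96,2],"delta_rot":[0,0,0],"claw":0.51},{"xyz":[0.81,2.96,3.5],"delta_rot":[0,0,0],"claw":0.5},{"xyz":[0.81,2.96,3.5],"delta_rot":[0,0,0],"claw":0.5},{"xyz":[0.81,2.96,4.2],"delta_rot":[0,0,0],"claw":0.5},{"xyz":[0.81,2.96,4.2],"delta_rot":[0,0,0],"claw":0.5}]'
python3 - <<'E'
from h import *
s,c=snap('wrist');go([.4917,.084,.0695],-172);cv2.imwrite('pics/w4.png',cv2.resize(c['img'][180:310,220:430],(800,495)))
E
```

```text
time_s: 5.55
tcp_pos: [0.4909, 0.0841, 0.0895]
eef_rot: [-179.9, -0.2, -172.0]
contact_force: [0.2, -0.4, -0.7]
gripper_width: 0.0438
gripper_force: 3.3
xyz [ 0.001 -0.011  0.701] rot [-0.04 -0.07 -0.02]
```

View pics/w4.png

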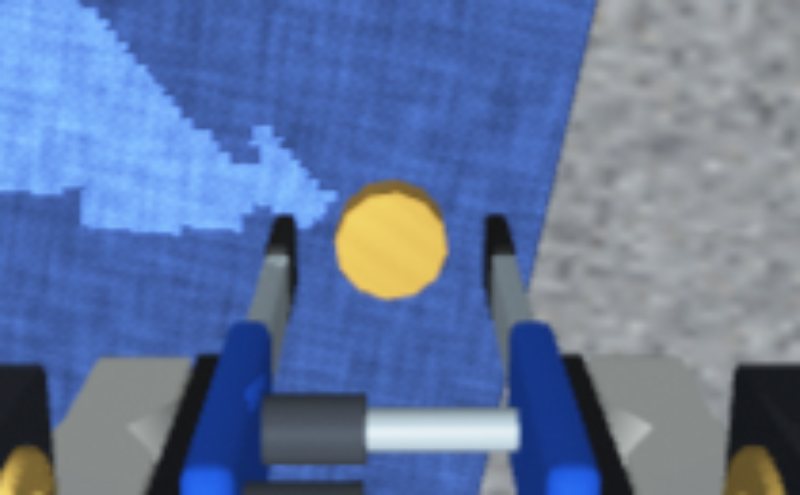

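The brass button sits centred between the black jaws. Lower, close, lift.

```bash
python3 -m crank '[{"xyz":[0,0,0.7],"delta_rot":[0,0,0],"claw":0.5},{"xyz":[0,0,0.7],"delta_rot":[0,0,0],"claw":0.5},{"xyz":[0,0,0.7],"delta_rot":[0,0,0],"claw":0.72},{"xyz":[0,0,0.7],"delta_rot":[0,0,0],"claw":0.72},{"xyz":[0,0,0.7],"delta_rot":[0,0,0],"claw":0.72},{"xyz":[0,0,0.7],"delta_rot":[0,0,0],"claw":0.72},{"xyz":[0,0,-1],"delta_rot":[0,0,0],"claw":0.72},{"xyz":[0,0,-3],"delta_rot":[0,0,0],"claw":0.72},{"xyz":[0,0,-3],"delta_rot":[0,0,0],"claw":0.72}]' 25
python3 - <<'E'
from h import *
go([.445,.20,.18],-172)
E
```

```text
time_s: 6.72
tcp_pos: [0.4945, 0.0862, 0.1856]
eef_rot: [179.8, 0.5, -171.9]
contact_force: [0.0, -0.1, -2.0]
gripper_width: 0.0307
gripper_force: 25.0
xyz [1.104 3.987 0.19 ] rot [0.16 0.5  0.06]
```

```bash
python3 -m crank '[{"xyz":[1.1,4,0],"delta_rot":[0,0,0],"claw":0.72},{"xyz":[1.1,4,0],"delta_rot":[0,0,0],"claw":0.72},{"xyz":[1.1,4,0],"delta_rot":[0,0,0],"claw":0.72},{"xyz":[1.1,4,0],"delta_rot":[0,0,0],"claw":0.72},{"xyz":[1.1,4,0],"delta_rot":[0,0,0],"claw":0.72}]'
python3 - <<'E'
from h import *
s,c=snap('wrist');print(s['tcp_pos'],s['eef_rot']);cv2.imwrite('pics/w5.png',c['img'][60:320])
e=np.array([proj(c,(.445+.03*np.cos(a),.253+.03*np.sin(a),.07),s) for a in np.linspace(0,6.28,9)]);print(e.round(0).tolist())
E
```

```text
time_s: 7.35
tcp_pos: [0.4426, 0.1983, 0.1803]
eef_rot: [-180.0, -0.0, -172.1]
contact_force: [0.2, 0.3, -1.2]
gripper_width: 0.0305
gripper_force: 25.0
[0.44255802 0.19827332 0.1803257 ] [-1.79976626e+02 -3.38459458e-02 -1.72053363e+02]
[[380.0, 274.0], [406.0, 268.0], [422.0, 246.0], [417.0, 220.0], [394.0, 207.0], [366.0, 213.0], [351.0, 237.0], [357.0, 262.0], [380.0, 274.0]]
```

View pics/w5.png

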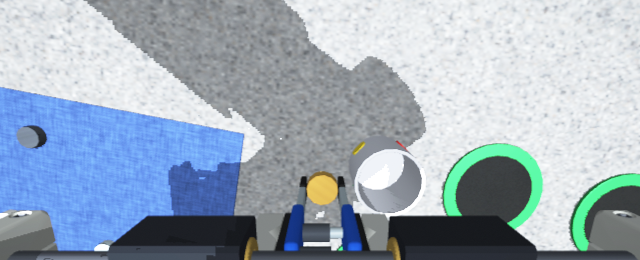

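The brass button is held in the jaws at (322,248 full frame). The pot rim is centred at about (390,240), so the pot is at about (0.445,0.255), with yellow and red dots facing the robot. Drop it in.

```bash
python3 - <<'E'
from h import *
go([.445,.255,.108],-172)
E
```

```text
xyz [-0.339  1.866  2.413] rot [-0.02 -0.03 -0.08]
```

```bash
python3 -m crank '[{"xyz":[-0.34,1.87,0],"delta_rot":[0,0,0],"claw":0.72},{"xyz":[-0.34,1.87,0],"delta_rot":[0,0,0],"claw":0.72},{"xyz":[-0.34,1.87,1.2],"delta_rot":[0,0,0],"claw":0.72},{"xyz":[-0.34,1.87,2.4],"delta_rot":[0,0,0],"claw":0.72},{"xyz":[-0.34,1.87,2.4],"delta_rot":[0,0,0],"claw":0.72},{"xyz":[-0.34,1.87,2.4],"delta_rot":[0,0,0],"claw":0.56},{"xyz":[-0.34,1.87,2.4],"delta_rot":[0,0,0],"claw":0.56},{"xyz":[-0.34,1.87,2.4],"delta_rot":[0,0,0],"claw":0.56},{"xyz":[-0.34,1.87,2.4],"delta_rot":[0,0,0],"claw":0.56},{"xyz":[-0.34,1.87,1.2],"delta_rot":[0,0,0],"claw":0.56},{"xyz":[-0.34,1.87,0],"delta_rot":[0,0,0],"claw":0.56},{"xyz":[-0.34,0,0],"delta_rot":[0,0,0],"claw":0.56},{"xyz":[-0.34,0,0],"delta_rot":[0,0,0],"claw":0.56}]'
python3 - <<'E'
from h import *
s,c=snap('wrist');print(s['tcp_pos']);buttons(c,s);cv2.imwrite('pics/w6.png',cv2.resize(c['img'][190:310,260:460],(800,480)))
s,c=snap('top');buttons(c,s)
go([.5605,.067,.088],-172)
E
```

```text
time_s: 9.02
tcp_pos: [0.4523, 0.1984, 0.1813]
eef_rot: [180.0, 0.0, -172.1]
contact_force: [-0.4, -0.3, -0.8]
gripper_width: 0.0387
gripper_force: 4.1
[0.45229674 0.19838548 0.18130273]
[150 164  82  18 405] [196.4 172.3] [0.4285 0.0721] [243 241 239]
[ 16 176  30  23 543] [ 30.1 186.7] [ 0.4648 -0.089 ] [160 142 128]
[338 215  10  10  80] [342.4 219.8] [ 0.5814 -0.0223] [237 238 230]
[375 222  10  10  84] [379.6 226.7] [ 0.5593 -0.1233] [237 239 242]
[306 224   9  10  78] [310.1 228.6] [0.5595 0.0671] [170 165 155]
[366 259   8   7  50] [369.4 262. ] [ 0.4633 -0.0913] [105  97  88]
xyz [-2.943 -4.897  3.1  ] rot [ 0.03  0.03 -0.05]
```

View pics/w6.png

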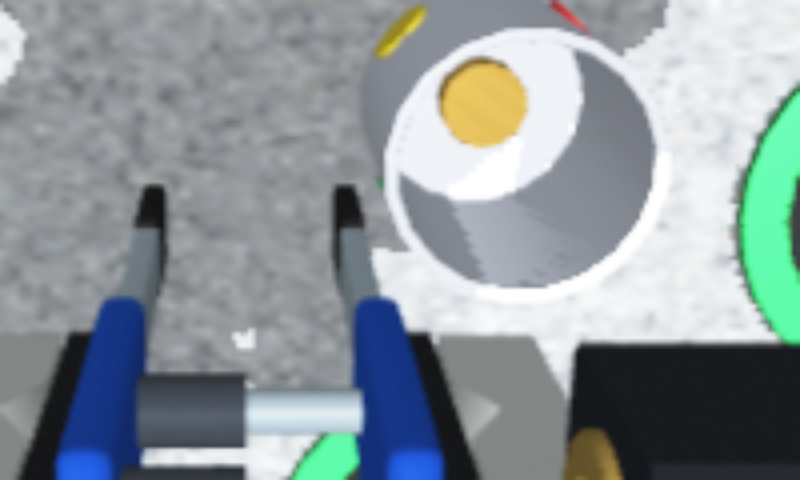

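Brass is in the pot, and the top camera finds the other four unmoved. Next is the pale one at (0.560,0.067), returning to the same waypoint.

```bash
python3 -m crank '[{"xyz":[-2.93,-4.9,1.5],"delta_rot":[0,0,0],"claw":0.5},{"xyz":[-2.93,-4.9,1.5],"delta_rot":[0,0,0],"claw":0.5},{"xyz":[-2.93,-4.9,1.5],"delta_rot":[0,0,0],"claw":0.5},{"xyz":[-2.93,-4.9,1.5],"delta_rot":[0,0,0],"claw":0.5},{"xyz":[-2.93,-4.9,2.7],"delta_rot":[0,0,0],"claw":0.5},{"xyz":[-2.93,-4.9,3.2],"delta_rot":[0,0,0],"claw":0.5},{"xyz":[-2.93,-4.9,3.72],"delta_rot":[0,0,0],"claw":0.5},{"xyz":[-2.93,-4.9,3.72],"delta_rot":[0,0,0],"claw":0.5},{"xyz":[-2.93,-4.9,3.72],"delta_rot":[0,0,0],"claw":0.72},{"xyz":[-2.93,-4.9,3.72],"delta_rot":[0,0,0],"claw":0.72},{"xyz":[-2.93,-4.9,3.72],"delta_rot":[0,0,0],"claw":0.72},{"xyz":[-2.93,-4.9,3.72],"delta_rot":[0,0,0],"claw":0.72},{"xyz":[-2.93,-4.9,2],"delta_rot":[0,0,0],"claw":0.72},{"xyz":[-2.93,-4.9,0],"delta_rot":[0,0,0],"claw":0.72},{"xyz":[0,0,0],"delta_rot":[0,0,0],"claw":0.72},{"xyz":[0,0,0],"delta_rot":[0,0,0],"claw":0.72},{"xyz":[0,0,0],"delta_rot":[0,0,0],"claw":0.72},{"xyz":[0,0,0],"delta_rot":[0,0,0],"claw":0.72},{"xyz":[0,0,0],"delta_rot":[0,0,0],"claw":0.72}]'
python3 - <<'E'
from h import *
s,c=snap('top');buttons(c,s)
go([.446,.255,.108],-172)
E
```

```text
time_s: 11.5
tcp_pos: [0.4525, 0.2006, 0.1807]
eef_rot: [-180.0, -0.0, -171.9]
contact_force: [0.4, 0.0, -1.1]
gripper_width: 0.0308
gripper_force: 25.0
[338 215  10  10  79] [342.4 219.8] [ 0.5814 -0.0221] [238 239 231]
[375 222  10  10  83] [379.5 226.7] [ 0.5593 -0.1232] [237 239 241]
[366 259   8   7  50] [369.4 262. ] [ 0.4633 -0.0913] [110  99  91]
xyz [-0.032  1.843  2.418] rot [-0.02 -0.01 -0.  ]
```

```bash
python3 -m crank '[{"xyz":[0,1.85,0],"delta_rot":[0,0,0],"claw":0.72},{"xyz":[0,1.85,0],"delta_rot":[0,0,0],"claw":0.72},{"xyz":[0,1.85,1.2],"delta_rot":[0,0,0],"claw":0.72},{"xyz":[0,1.85,2.4],"delta_rot":[0,0,0],"claw":0.72},{"xyz":[0,1.85,2.4],"delta_rot":[0,0,0],"claw":0.72},{"xyz":[0,1.85,2.4],"delta_rot":[0,0,0],"claw":0.56},{"xyz":[0,1.85,2.4],"delta_rot":[0,0,0],"claw":0.56},{"xyz":[0,1.85,2.4],"delta_rot":[0,0,0],"claw":0.56},{"xyz":[0,1.85,2.4],"delta_rot":[0,0,0],"claw":0.56},{"xyz":[0,1.85,1.2],"delta_rot":[0,0,0],"claw":0.56},{"xyz":[0,1.85,0],"delta_rot":[0,0,0],"claw":0.56},{"xyz":[0,0,0],"delta_rot":[0,0,0],"claw":0.56},{"xyz":[0,0,0],"delta_rot":[0,0,0],"claw":0.56},{"xyz":[0,0,0],"delta_rot":[0,0,0],"claw":0.56}]'
python3 - <<'E'
from h import *
s,c=snap('top');buttons(c,s)
go([.5817,-.022,.0695],-172)
go([.561,-.122,.0695],-172)
E
```

```text
time_s: 13.3
tcp_pos: [0.4527, 0.2005, 0.181]
eef_rot: [180.0, 0.0, -172.0]
contact_force: [-0.2, 0.3, -0.8]
gripper_width: 0.0388
gripper_force: 4.1
[338 215  10  10  79] [342.4 219.8] [ 0.5814 -0.0221] [238 239 231]
[375 222  10  10  84] [379.6 226.7] [ 0.5593 -0.1233] [237 240 242]
[366 259   8   7  50] [369.4 262. ] [ 0.4633 -0.0913] [109  97  90]
xyz [-3.223 -7.956  3.709] rot [0.01 0.02 0.01]
xyz [ -2.075 -11.161   3.708] rot [0.01 0.02 0.01]
```

```bash
python3 -m crank '[{"xyz":[-3.22,-7.96,1.5],"delta_rot":[0,0,0],"claw":0.5},{"xyz":[-3.22,-7.96,1.5],"delta_rot":[0,0,0],"claw":0.5},{"xyz":[-3.22,-7.96,1.5],"delta_rot":[0,0,0],"claw":0.5},{"xyz":[-3.22,-7.96,1.5],"delta_rot":[0,0,0],"claw":0.5},{"xyz":[-3.22,-7.96,1.5],"delta_rot":[0,0,0],"claw":0.5},{"xyz":[-3.22,-7.96,2],"delta_rot":[0,0,0],"claw":0.5},{"xyz":[-3.22,-7.96,3.1],"delta_rot":[0,0,0],"claw":0.5},{"xyz":[-3.22,-7.96,3.71],"delta_rot":[0,0,0],"claw":0.5},{"xyz":[-3.22,-7.96,3.71],"delta_rot":[0,0,0],"claw":0.5},{"xyz":[-3.22,-7.96,3.71],"delta_rot":[0,0,0],"claw":0.72},{"xyz":[-3.22,-7.96,3.71],"delta_rot":[0,0,0],"claw":0.72},{"xyz":[-3.22,-7.96,3.71],"delta_rot":[0,0,0],"claw":0.72},{"xyz":[-3.22,-7.96,3.71],"delta_rot":[0,0,0],"claw":0.72},{"xyz":[-3.22,-7.96,2],"delta_rot":[0,0,0],"claw":0.72},{"xyz":[0,0,0],"delta_rot":[0,0,0],"claw":0.72},{"xyz":[0,0,0],"delta_rot":[0,0,0],"claw":0.72},{"xyz":[0,0,0],"delta_rot":[0,0,0],"claw":0.72},{"xyz":[0,0,0],"delta_rot":[0,0,0],"claw":0.72},{"xyz":[0,0,0],"delta_rot":[0,0,0],"claw":0.72},{"xyz":[0,0,0],"delta_rot":[0,0,0],"claw":0.72}]'
python3 - <<'E'
from h import *
s,c=snap('top');buttons(c,s)
go([.446,.255,.108],-172)
E
```

```text
time_s: 15.85
tcp_pos: [0.4522, 0.2012, 0.1809]
eef_rot: [180.0, 0.0, -171.9]
contact_force: [-0.6, -0.5, -2.3]
gripper_width: 0.0302
gripper_force: 25.0
[375 222  10  10  84] [379.6 226.7] [ 0.5593 -0.1233] [238 239 242]
[366 259   8   7  49] [369.3 262.1] [ 0.4631 -0.0912] [108  98  89]
xyz [-0.044  1.836  2.416] rot [-0.02 -0.02  0.06]
```

```bash
python3 -m crank '[{"xyz":[0,1.85,0],"delta_rot":[0,0,0],"claw":0.72},{"xyz":[0,1.85,0],"delta_rot":[0,0,0],"claw":0.72},{"xyz":[0,1.85,1.2],"delta_rot":[0,0,0],"claw":0.72},{"xyz":[0,1.85,2.3],"delta_rot":[0,0,0],"claw":0.72},{"xyz":[0,1.85,2.3],"delta_rot":[0,0,0],"claw":0.72},{"xyz":[0,1.85,2.3],"delta_rot":[0,0,0],"claw":0.56},{"xyz":[0,1.85,2.3],"delta_rot":[0,0,0],"claw":0.56},{"xyz":[0,1.85,2.3],"delta_rot":[0,0,0],"claw":0.56},{"xyz":[0,1.85,2.3],"delta_rot":[0,0,0],"claw":0.56},{"xyz":[0,1.85,1.2],"delta_rot":[0,0,0],"claw":0.56},{"xyz":[0,1.85,0],"delta_rot":[0,0,0],"claw":0.56},{"xyz":[0,0,0],"delta_rot":[0,0,0],"claw":0.56},{"xyz":[0,0,0],"delta_rot":[0,0,0],"claw":0.56},{"xyz":[0,0,0],"delta_rot":[0,0,0],"claw":0.56}]'
python3 - <<'E'
from h import *
s,c=snap('wrist');cv2.imwrite('pics/w7.png',cv2.resize(c['img'][190:310,260:460],(800,480)))
s,c=snap('top');buttons(c,s)
go([.5605,-.1225,.0695],-172)
E
```

```text
time_s: 17.65
tcp_pos: [0.4527, 0.2006, 0.1809]
eef_rot: [180.0, 0.0, -172.0]
contact_force: [1.7, 0.9, -0.6]
gripper_width: 0.0384
gripper_force: 4.1
[375 222  10  10  84] [379.6 226.7] [ 0.5593 -0.1233] [237 239 242]
[366 259   8   7  49] [369.3 262.1] [ 0.4631 -0.0912] [106  97  90]
xyz [ -2.052 -11.184   3.705] rot [0.   0.01 0.04]
```

View pics/w7.png

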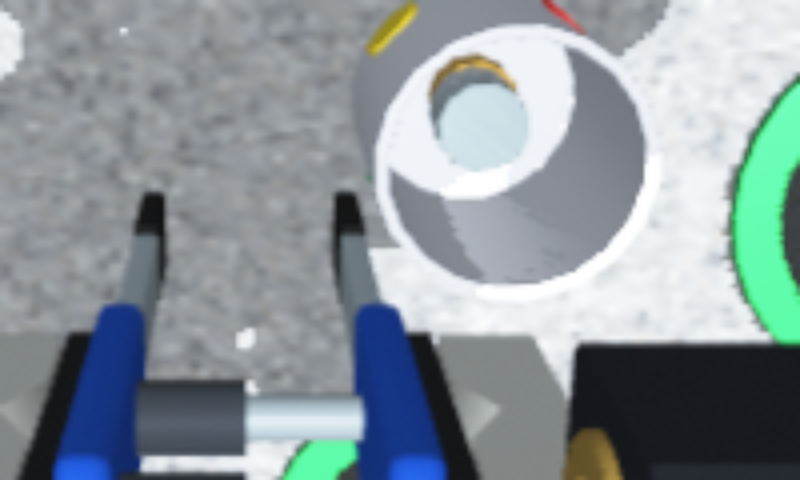

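The pot holds a stack of three (the third, pale, at crop (483,125)), and the rim position is unchanged. Next is the button at (0.5605,-0.1225). I'll release the later ones higher, above the stack.

```bash
python3 -m crank '[{"xyz":[-2.05,-11.18,1],"delta_rot":[0,0,0],"claw":0.5},{"xyz":[-2.05,-11.18,1],"delta_rot":[0,0,0],"claw":0.5},{"xyz":[-2.05,-11.18,1],"delta_rot":[0,0,0],"claw":0.5},{"xyz":[-2.05,-11.18,1],"delta_rot":[0,0,0],"claw":0.5},{"xyz":[-2.05,-11.18,1],"delta_rot":[0,0,0],"claw":0.5},{"xyz":[-2.05,-11.18,1],"delta_rot":[0,0,0],"claw":0.5},{"xyz":[-2.05,-11.18,1.5],"delta_rot":[0,0,0],"claw":0.5},{"xyz":[-2.05,-11.18,3],"delta_rot":[0,0,0],"claw":0.5},{"xyz":[-2.05,-11.18,3.7],"delta_rot":[0,0,0],"claw":0.5},{"xyz":[-2.05,-11.18,3.7],"delta_rot":[0,0,0],"claw":0.5},{"xyz":[-2.05,-11.18,3.7],"delta_rot":[0,0,0],"claw":0.72},{"xyz":[-2.05,-11.18,3.7],"delta_rot":[0,0,0],"claw":0.72},{"xyz":[-2.05,-11.18,3.7],"delta_rot":[0,0,0],"claw":0.72},{"xyz":[-2.05,-11.18,3.7],"delta_rot":[0,0,0],"claw":0.72},{"xyz":[-2.05,-11.18,1.8],"delta_rot":[0,0,0],"claw":0.72},{"xyz":[-2.05,-11.18,0],"delta_rot":[0,0,0],"claw":0.72},{"xyz":[-2.05,-11.18,0],"delta_rot":[0,0,0],"claw":0.72}]'
python3 - <<'E'
from h import *
go([.446,.255,.180],-172)
E
```

```text
time_s: 19.88
tcp_pos: [0.5629, -0.1232, 0.1856]
eef_rot: [-179.9, 0.5, -172.0]
contact_force: [0.2, 1.3, -2.4]
gripper_width: 0.0303
gripper_force: 25.0
xyz [ 2.096 13.029  0.151] rot [-0.08  0.49  0.04]
```

```bash
python3 -m crank '[{"xyz":[2.05,13.03,0],"delta_rot":[0,0,0],"claw":0.72},{"xyz":[2.05,13.03,0],"delta_rot":[0,0,0],"claw":0.72},{"xyz":[2.05,13.03,0],"delta_rot":[0,0,0],"claw":0.72},{"xyz":[2.05,13.03,0],"delta_rot":[0,0,0],"claw":0.72},{"xyz":[2.05,13.03,0],"delta_rot":[0,0,0],"claw":0.72},{"xyz":[2.05,13.03,0],"delta_rot":[0,0,0],"claw":0.72},{"xyz":[2.05,13.03,0],"delta_rot":[0,0,0],"claw":0.72},{"xyz":[2.05,13.03,0],"delta_rot":[0,0,0],"claw":0.72},{"xyz":[2.05,13.03,0],"delta_rot":[0,0,0],"claw":0.72},{"xyz":[2.05,13.03,1.2],"delta_rot":[0,0,0],"claw":0.72},{"xyz":[2.05,13.03,2.1],"delta_rot":[0,0,0],"claw":0.72},{"xyz":[2.05,13.03,2.1],"delta_rot":[0,0,0],"claw":0.72},{"xyz":[2.05,13.03,2.1],"delta_rot":[0,0,0],"claw":0.56},{"xyz":[2.05,13.03,2.1],"delta_rot":[0,0,0],"claw":0.56},{"xyz":[2.05,13.03,2.1],"delta_rot":[0,0,0],"claw":0.56},{"xyz":[2.05,13.03,2.1],"delta_rot":[0,0,0],"claw":0.56},{"xyz":[2.05,13.03,0],"delta_rot":[0,0,0],"claw":0.56},{"xyz":[2.05,11.18,0],"delta_rot":[0,0,0],"claw":0.56},{"xyz":[2.05,11.18,0],"delta_rot":[0,0,0],"claw":0.56},{"xyz":[2.05,11.18,0],"delta_rot":[0,0,0],"claw":0.56}]'
python3 - <<'E'
from h import *
s,c=snap('wrist');buttons(c,s);cv2.imwrite('pics/w8.png',c['img'])
s,c=snap('top');buttons(c,s)
go([.464,-.0905,.0695],-172)
E
```

```text
time_s: 22.38
tcp_pos: [0.4526, 0.2005, 0.1809]
eef_rot: [180.0, 0.0, -172.0]
contact_force: [-0.5, 0.9, -0.9]
gripper_width: 0.0384
gripper_force: 4.1
[142 162  88  19 442] [192.3 171.1] [0.4283 0.0703] [247 246 243]
[ 13 175  30  23 547] [ 27.5 185.6] [ 0.4647 -0.089 ] [160 142 128]
[366 259   8   7  50] [369.4 262. ] [ 0.4633 -0.0913] [102  94  87]
xyz [ 0.98  -9.674  3.702] rot [-0.01 -0.01  0.03]
```

```bash
python3 -m crank '[{"xyz":[0.98,-9.66,1],"delta_rot":[0,0,0],"claw":0.5},{"xyz":[0.98,-9.66,1],"delta_rot":[0,0,0],"claw":0.5},{"xyz":[0.98,-9.66,1],"delta_rot":[0,0,0],"claw":0.5},{"xyz":[0.98,-9.66,1],"delta_rot":[0,0,0],"claw":0.5},{"xyz":[0.98,-9.66,1],"delta_rot":[0,0,0],"claw":0.5},{"xyz":[0.98,-9.66,1],"delta_rot":[0,0,0],"claw":0.5},{"xyz":[0.98,-9.66,1.5],"delta_rot":[0,0,0],"claw":0.5},{"xyz":[0.98,-9.66,3],"delta_rot":[0,0,0],"claw":0.5},{"xyz":[0.98,-9.66,3.7],"delta_rot":[0,0,0],"claw":0.5},{"xyz":[0.98,-9.66,3.7],"delta_rot":[0,0,0],"claw":0.5},{"xyz":[0.98,-9.66,3.7],"delta_rot":[0,0,0],"claw":0.72},{"xyz":[0.98,-9.66,3.7],"delta_rot":[0,0,0],"claw":0.72},{"xyz":[0.98,-9.66,3.7],"delta_rot":[0,0,0],"claw":0.72},{"xyz":[0.98,-9.66,3.7],"delta_rot":[0,0,0],"claw":0.72},{"xyz":[0.98,-9.66,1.8],"delta_rot":[0,0,0],"claw":0.72},{"xyz":[0.98,-9.66,0],"delta_rot":[0,0,0],"claw":0.72},{"xyz":[0.98,-9.66,0],"delta_rot":[0,0,0],"claw":0.72}]'
```

```text
time_s: 24.6
tcp_pos: [0.4663, -0.0904, 0.1851]
eef_rot: [-180.0, 0.5, -172.0]
contact_force: [-0.2, 0.1, -1.0]
gripper_width: 0.0303
gripper_force: 25.0
```

```bash
python3 -c "
import cv2;i=cv2.imread('pics/w8.png');cv2.imwrite('pics/w8c.png',cv2.resize(i[190:310,260:460],(800,480)))"
```

```text
(no output)
```

View pics/w8c.png

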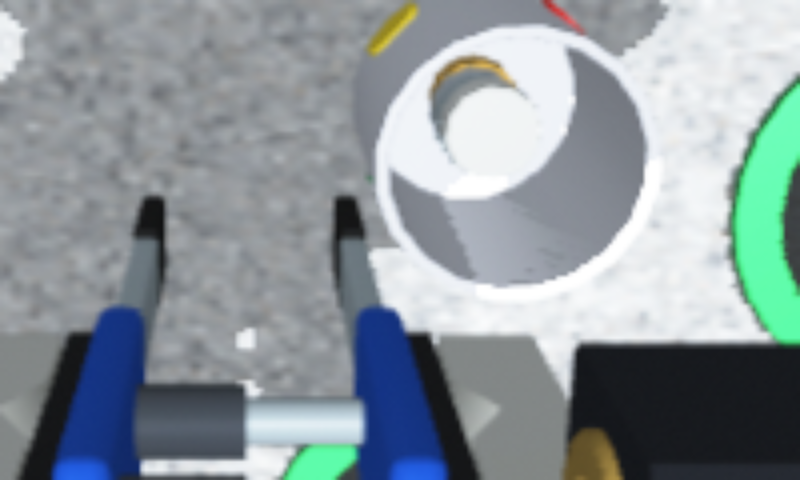

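Dark is held. The pot shows a neat stack of four at crop (490,130), top at about 48 mm. I release the fifth just above it, still below the rim.

```bash
python3 -m crank '[{"xyz":[-0.98,11.51,0],"delta_rot":[0,0,0],"claw":0.72},{"xyz":[-0.98,11.51,0],"delta_rot":[0,0,0],"claw":0.72},{"xyz":[-0.98,11.51,0],"delta_rot":[0,0,0],"claw":0.72},{"xyz":[-0.98,11.51,0],"delta_rot":[0,0,0],"claw":0.72},{"xyz":[-0.98,11.51,0],"delta_rot":[0,0,0],"claw":0.72},{"xyz":[-0.98,11.51,0],"delta_rot":[0,0,0],"claw":0.72},{"xyz":[-0.98,11.51,0],"delta_rot":[0,0,0],"claw":0.72},{"xyz":[-0.98,11.51,0],"delta_rot":[0,0,0],"claw":0.72},{"xyz":[-0.98,11.51,0.9],"delta_rot":[0,0,0],"claw":0.72},{"xyz":[-0.98,11.51,1.6],"delta_rot":[0,0,0],"claw":0.72},{"xyz":[-0.98,11.51,2.0],"delta_rot":[0,0,0],"claw":0.72},{"xyz":[-0.98,11.51,2.0],"delta_rot":[0,0,0],"claw":0.72},{"xyz":[-0.98,11.51,2.0],"delta_rot":[0,0,0],"claw":0.56},{"xyz":[-0.98,11.51,2.0],"delta_rot":[0,0,0],"claw":0.56},{"xyz":[-0.98,11.51,2.0],"delta_rot":[0,0,0],"claw":0.56},{"xyz":[-0.98,11.51,2.0],"delta_rot":[0,0,0],"claw":0.56},{"xyz":[-0.98,11.51,0],"delta_rot":[0,0,0],"claw":0.56},{"xyz":[-0.98,9.66,0],"delta_rot":[0,0,0],"claw":0.56},{"xyz":[-0.98,9.66,0],"delta_rot":[0,0,0],"claw":0.56},{"xyz":[-0.98,9.66,0],"delta_rot":[0,0,0],"claw":0.56}]'
python3 - <<'E'
from h import *
s,c=snap('wrist');w=c['img']
s2,c2=snap('top');buttons(c2,s2)
a=cv2.resize(w[190:310,260:460],(800,480));cv2.imwrite('pics/w9c.png',a)
# dots: direction from the pot axis, pixels -> world at z=.02
hsv=cv2.cvtColor(w,cv2.COLOR_BGR2HSV)
for n,lo,hi in[('yel',(22,120,80),(35,255,255)),('red',(0,150,80),(8,255,255)),('red2',(172,150,80),(180,255,255)),('blue?',(95,150,80),(104,255,255))]:
    m=cv2.inRange(hsv,lo,hi);k,_,st,ce=cv2.connectedComponentsWithStats(m)
    for j in range(1,k):
        if st[j][4]>12: 
            p=world(c,ce[j],.02,s);print(n,st[j],ce[j].round(1),p.round(4),np.degrees(np.arctan2(p[1]-.2555,p[0]-.4455)).round(1),np.hypot(p[1]-.2555,p[0]-.4455).round(4))
go([.4857,-.2706,.1948],-172)
E
```

```text
time_s: 27.1
tcp_pos: [0.4526, 0.2004, 0.1808]
eef_rot: [180.0, 0.0, -172.0]
contact_force: [-0.0, -0.3, -0.7]
gripper_width: 0.0385
gripper_force: 4.1
yel [352 191  12  13  53] [357.5 196.7] [0.4293 0.2313 0.02  ] -123.8 0.0291
yel [410 309   8  46 147] [414.4 333.4] [0.568  0.3173 0.02  ] 26.8 0.1373
yel [227 313   6  43 131] [229.1 333.8] [0.5963 0.1186 0.02  ] -42.2 0.2037
xyz [  1.103 -15.72   -0.474] rot [-0.01 -0.01  0.03]
```

View pics/w9c.png

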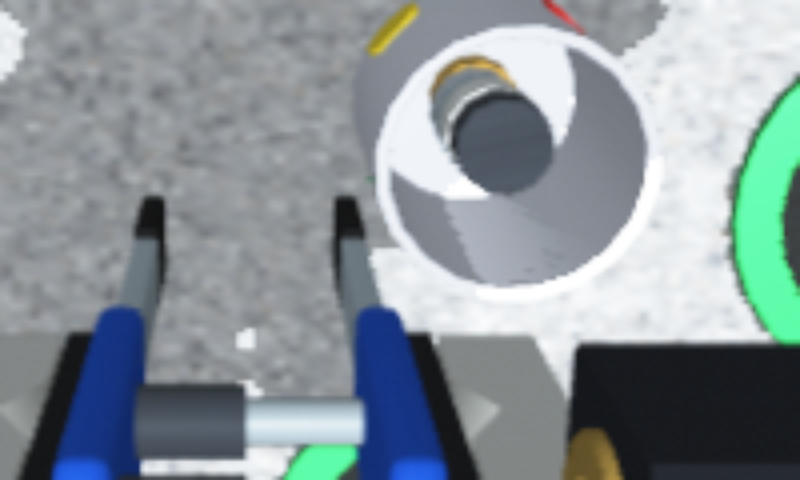

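All five are in the pot, with dark on top at crop (503,142) below the rim. The yellow dot points to −124°, so pot yaw ≈ 146°. Return the tongs.

```bash
python3 -m crank '[{"xyz":[1.1,-15.72,-0.48],"delta_rot":[0,0,0],"claw":0.56},{"xyz":[1.1,-15.72,-0.48],"delta_rot":[0,0,0],"claw":0.56},{"xyz":[1.1,-15.72,-0.48],"delta_rot":[0,0,0],"claw":0.56},{"xyz":[1.1,-15.72,-0.48],"delta_rot":[0,0,0],"claw":0.56},{"xyz":[1.1,-15.72,-0.48],"delta_rot":[0,0,0],"claw":0.56},{"xyz":[1.1,-15.72,-0.48],"delta_rot":[0,0,0],"claw":0.56},{"xyz":[1.1,-15.72,-0.48],"delta_rot":[0,0,0],"claw":0.56},{"xyz":[1.1,-15.72,-0.48],"delta_rot":[0,0,0],"claw":0.56},{"xyz":[1.1,-15.72,-0.48],"delta_rot":[0,0,0],"claw":0.56},{"xyz":[1.1,-15.72,-0.48],"delta_rot":[0,0,0],"claw":0.56},{"xyz":[1.1,-15.72,-0.48],"delta_rot":[0,0,0],"claw":0.56},{"xyz":[1.1,-15.72,1.3],"delta_rot":[0,0,0],"claw":0.56},{"xyz":[1.1,-15.72,1.3],"delta_rot":[0,0,0],"claw":0.56},{"xyz":[1.1,-15.72,1.3],"delta_rot":[0,0,0],"claw":0.56}]'
python3 - <<'E'
from h import *
s,c=snap('wrist');print(s['tcp_pos']);go([.4857,-.2706,.0725],-172);cv2.imwrite('pics/w10.png',c['img'][150:420,150:500])
E
```

```text
time_s: 28.95
tcp_pos: [0.4864, -0.2708, 0.1432]
eef_rot: [-179.9, 0.0, -171.9]
contact_force: [1.3, 0.6, -0.0]
gripper_width: 0.0385
gripper_force: 4.1
[ 0.48644282 -0.270819    0.14315887]
xyz [0.042 0.022 2.37 ] rot [-0.08  0.11  0.09]
```

View pics/w10.png

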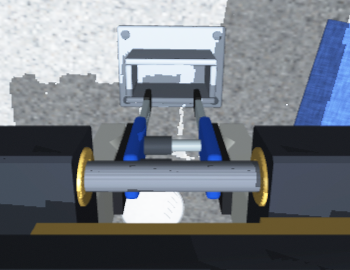

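Tips are above the cup and centred sideways (crop 148–200 within cup 133–212). That was my 15th picture, one over the limit of 14, so I work from numbers only from here.

```bash
python3 -m crank '[{"xyz":[0.04,0.02,0.5],"delta_rot":[0,0,0],"claw":0.56},{"xyz":[0.04,0.02,1],"delta_rot":[0,0,0],"claw":0.56},{"xyz":[0.04,0.02,1.5],"delta_rot":[0,0,0],"claw":0.56},{"xyz":[0.04,0.02,1.9],"delta_rot":[0,0,0],"claw":0.56},{"xyz":[0.04,0.02,2.2],"delta_rot":[0,0,0],"claw":0.56},{"xyz":[0.04,0.02,2.33],"delta_rot":[0,0,0],"claw":0.56},{"xyz":[0.04,0.02,2.33],"delta_rot":[0,0,0],"claw":0.56},{"xyz":[0.04,0.02,2.33],"delta_rot":[0,0,0],"claw":0.56}]'
```

```text
time_s: 30.0
tcp_pos: [0.4847, -0.2707, 0.0722]
eef_rot: [-180.0, 0.0, -172.0]
contact_force: [-0.2, 0.5, -0.4]
gripper_width: 0.0386
gripper_force: 4.1
```

```bash
python3 -m crank '[{"xyz":[0,0,0.03],"delta_rot":[0,0,0],"claw":0.56},{"xyz":[0,0,0.03],"delta_rot":[0,0,0],"claw":0.53},{"xyz":[0,0,0.03],"delta_rot":[0,0,0],"claw":0.5},{"xyz":[0,0,0.03],"delta_rot":[0,0,0],"claw":0.48},{"xyz":[0,0,0.03],"delta_rot":[0,0,0],"claw":0.46},{"xyz":[0,0,0.03],"delta_rot":[0,0,0],"claw":0.44},{"xyz":[0,0,0.03],"delta_rot":[0,0,0],"claw":0.35},{"xyz":[0,0,0.03],"delta_rot":[0,0,0],"claw":0.2},{"xyz":[0,0,0.03],"delta_rot":[0,0,0],"claw":0.2},{"xyz":[0,0,0.03],"delta_rot":[0,0,0],"claw":0.2},{"xyz":[0,0,-1],"delta_rot":[0,0,0],"claw":0.2},{"xyz":[0,0,-3],"delta_rot":[0,0,0],"claw":0.2},{"xyz":[0,0,-5],"delta_rot":[0,0,0],"claw":0.2},{"xyz":[0,0,-5],"delta_rot":[0,0,0],"claw":0.2},{"xyz":[0,0,-5],"delta_rot":[0,0,0],"claw":0.2},{"xyz":[0,0,-5],"delta_rot":[0,0,0],"claw":0.2}]'
python3 - <<'E'
from h import *
s,c=snap('wrist');print(s['tcp_pos'])
hsv=cv2.cvtColor(c['img'],cv2.COLOR_BGR2HSV);m=cv2.inRange(hsv,(105,150,70),(125,255,255))
n,_,st,ce=cv2.connectedComponentsWithStats(m)
for k in range(1,n):
    if st[k][4]>60: print(st[k],ce[k].round(1))
for y in(-.0205,.0205):
    for z in(.112,.068):
        print(z,[proj(c,np.array([.485,-.2708,z])+R.from_euler('z',8,degrees=True).apply([x,y,0]),s).round(0).tolist() for x in(-.01,.01)])
E
```

```text
time_s: 32.0
tcp_pos: [0.4835, -0.2703, 0.2203]
eef_rot: [179.9, -0.1, -172.0]
contact_force: [-1.5, -1.2, 0.6]
gripper_width: 0.0703
gripper_force: 0.0
[ 0.48353436 -0.27033766  0.2203473 ]
[ 415  167   45  107 1553] [437.3 218.4]
[294 209  10  32 162] [298.4 222.9]
[340 209  10  33 191] [344.5 224.5]
0.112 [[296.0, 221.0], [297.0, 244.0]]
0.068 [[300.0, 209.0], [300.0, 230.0]]
0.112 [[346.0, 221.0], [346.0, 244.0]]
0.068 [[343.0, 209.0], [343.0, 230.0]]
```

The tongs stand upright where they came from: the blobs match the predicted pad outlines. Now I move above the reader's front to measure it with the wrist camera.

```bash
python3 - <<'E'
from h import *
c=optics.capture('top')
P=[world(c,(220+u/4.278,150+v/4.286),.010) for u,v in[(377,55),(417,167),(540,123)]]
for p in P: print(p.round(4))
f=P[2]-P[1];print('front len',np.linalg.norm(f),'side',np.linalg.norm(P[0]-P[1]),'yaw',np.degrees(np.arctan2(f[0],-f[1])))
w=optics.capture('wrist')
for t in [(.66,.0,.26),(.70,.0,.26)]:
    s={'tcp_pos':np.array(t),'eef_rot':np.array([180,0,-172.])}
    print(t,[proj(w,p,s).round(0).tolist() for p in [(.69,.0,.115),(.74,0,.115),(.66,0,.01),(.70,.05,.01)]])
go([.70,.0,.26],-172)
E
```

```text
[0.7454 0.068  0.01  ]
[0.67   0.0439 0.01  ]
[ 0.6968 -0.0367  0.01  ]
front len 0.08496828254710341 side 0.07917347155682179 yaw 18.39849408482493
(0.66, 0.0, 0.26) [[318.0, 250.0], [311.0, 297.0], [322.0, 199.0], [357.0, 236.0]]
(0.7, 0.0, 0.26) [[324.0, 209.0], [316.0, 260.0], [327.0, 167.0], [362.0, 205.0]]
xyz [-8.386  7.926 -1.324] rot [ 0.04 -0.12  0.01]
```

```bash
python3 -m crank '[{"xyz":[-8.39,7.93,-1.32],"delta_rot":[0,0,0],"claw":0.1},{"xyz":[-8.39,7.93,-1.32],"delta_rot":[0,0,0],"claw":0.1},{"xyz":[-8.39,7.93,-1.32],"delta_rot":[0,0,0],"claw":0.1},{"xyz":[-8.39,7.93,-1.32],"delta_rot":[0,0,0],"claw":0.1},{"xyz":[-8.39,7.93,-1.32],"delta_rot":[0,0,0],"claw":0.1},{"xyz":[-8.39,7.93,-1.32],"delta_rot":[0,0,0],"claw":0.1},{"xyz":[-8.39,7.93,-1.32],"delta_rot":[0,0,0],"claw":0.1},{"xyz":[-8.39,7.93,-1.32],"delta_rot":[0,0,0],"claw":0.1},{"xyz":[-8.39,7.93,-1.32],"delta_rot":[0,0,0],"claw":0.1}]'
cat > rd.py <<'E'
from h import *
from scipy.optimize import minimize
def box(x0,x1,y,z0,z1): return [(a,b,z) for a in(x0,x1) for b in(-y,y) for z in(z0,z1)]
def hull(c,s,v,B):
    q=R.from_euler('z',v[2],degrees=True).apply(B)+[v[0],v[1],0]
    return cv2.convexHull(np.array([proj(c,p,s) for p in q],np.float32)*16).astype(np.int32)
def fit(c,s,v0,thr,Bs,roi):
    V=cv2.cvtColor(c['img'],cv2.COLOR_BGR2HSV)[...,2]
    m=(V<thr); M=np.zeros_like(m);x,y,X,Y=roi;M[y:Y,x:X]=m[y:Y,x:X]
    def cost(v):
        g=np.zeros(V.shape,np.uint8)
        for B in Bs: cv2.fillConvexPoly(g,hull(c,s,v,B),255,cv2.LINE_AA,4)
        g=g/255.;return -np.minimum(g,M).sum()/np.maximum(g,M).sum()
    o=minimize(cost,v0,method='Nelder-Mead',options=dict(initial_simplex=np.array(v0)+np.array([[0,0,0],[.008,0,0],[0,.008,0],[0,0,6]]),xatol=1e-4,fatol=1e-5));return o.x,-o.fun
HEAD=box(0,.05,.028,.075,.115);FOOT=box(-.01,.07,.045,0,.01)
E
python3 - <<'E'
from rd import *
s,c=snap('wrist');print(s['tcp_pos'],s['eef_rot']);cv2.imwrite('pics/w11.png',c['img'])
s2,c2=snap('top')
v0=[.693,.0067,18.4]
for t in(45,60): print('wrist head',t,fit(c,s,v0,t,[HEAD],(230,120,420,285)))
for t in(100,120,): print('wrist all',t,fit(c,s,v0,t,[HEAD,FOOT],(230,120,420,285)))
q=[proj(c2,p).round(0) for p in[(.69,0,.1)]];print(q)
for t in(45,60): print('top head',t,fit(c2,s2,v0,t,[HEAD],(300,140,355,195)))
V=cv2.cvtColor(c['img'],cv2.COLOR_BGR2GRAY);print(cv2.resize(V[140:300,230:420],(19,16),interpolation=cv2.INTER_AREA))
E
```

```text
time_s: 33.28
tcp_pos: [0.6999, -0.0008, 0.2613]
eef_rot: [-180.0, -0.0, -172.0]
contact_force: [0.1, -0.3, 0.2]
gripper_width: 0.0792
gripper_force: 0.0
[ 0.69988081 -0.00081558  0.26125456] [-1.79994625e+02 -2.55178136e-02 -1.72034463e+02]
wrist head 45 (array([6.96642109e-01, 8.51116651e-03, 1.66322660e+01]), np.float64(0.6967583043689578))
wrist head 60 (array([6.96505803e-01, 8.50283708e-03, 1.78542190e+01]), np.float64(0.7277868503878667))
wrist all 100 (array([6.94563936e-01, 8.00496205e-03, 1.72866267e+01]), np.float64(0.6789421123498398))
wrist all 120 (array([6.94998244e-01, 8.28219779e-03, 1.68155586e+01]), np.float64(0.8367816346380457))
[array([334., 173.])]
top head 45 (array([6.95007253e-01, 8.50603066e-03, 2.05691699e+01]), np.float64(0.507009997786823))
top head 60 (array([6.92474060e-01, 8.00767930e-03, 1.88081565e+01]), np.float64(0.48365892880199385))
[[228 234 233 230 233 160 142 139 146 150 142 127 113 104  90 130 156 155
  156]
 [228 230 236 235 233 176 143 138 136 147 146 146 142 140 140 186 203 185
  180]
 [234 232 228 233 230 195 145 143 141 145 143 142 141 
[... 380 characters left out ...]
  73  82  93  78  69  37  69 140 183 230 234
  232]
 [189 178 187 184 184 185 139  64  46  44  34  33  66  58 137 149 222 225
  234]
 [144 143 140 156 168 172 144  69  36  34  34  32  32  65 126 145 141 157
  224]
 [145 141 147 143 157 201 165  99  33  33  32  31  30  48 132 149 139 142
  214]
 [137 143 149 143 141 137 144 126  35  31  30  30  29  48 143 143 142 144
  195]
 [144 146 149 142 142 143 138 142  64  56  72  86 106 123 139 143 140 146
  194]
 [ 99 100 143 143 140 145 149 145 143 141 145 141 144 139 142 143 144  70
  146]
 [ 27  76 143 145 141 143 143 143 143 144 147 137 137 139 145 141 138  20
   75]
 [ 18  70 140 140 140 143 144 146 145 145 143 142 144 145 142 147 145  18
   25]]
```

```bash
python3 - <<'E'
from rd import *
c=optics.capture('wrist');s=r.get_state();c2=optics.capture('top')
v0=[.695,.008,17.5]
for t in(105,115,125): print(t,fit(c,s,v0,t,[HEAD],(265,178,390,285)))
# foot front edge: boundary points bright->foot along columns
V=cv2.cvtColor(c['img'],cv2.COLOR_BGR2GRAY).astype(int)
F=hull(c,s,[.695,.008,17.5],FOOT)[:,0]/16;print(F.round(0).tolist())
L=[]
for row in range(155,200,5):
    xs=np.where(V[row,250:330]<190)[0];ys=np.where(V[row,330:420]<190)[0]
    print(row,250+xs[0] if len(xs) else None, 330+ys[-1] if len(ys) else None)
for t in(80,100): print('top',t,fit(c2,None,v0,t,[HEAD,FOOT],(300,140,355,200)))
E
```

```text
105 (array([6.90606452e-01, 7.14794032e-03, 1.66229265e+01]), np.float64(0.6443430629091077))
115 (array([0.68642983, 0.01217581, 8.47752629]), np.float64(0.6587781338886861))
125 (array([6.90272793e-01, 6.57198478e-03, 1.76083054e+01]), np.float64(0.6437543066274681))
[[373.0, 244.0], [304.0, 254.0], [292.0, 194.0], [293.0, 193.0], [364.0, 181.0], [365.0, 182.0]]
155 284 417
160 285 383
165 287 384
170 289 385
175 290 385
180 291 384
185 292 383
190 292 380
195 294 380
top 80 (array([6.94375589e-01, 9.78035041e-03, 1.53841214e+01]), np.float64(0.6107218752166296))
top 100 (array([0.68762519, 0.01925293, 2.91584677]), np.float64(0.4598689219749696))
```

```bash
python3 - <<'E'
from rd import *
i=cv2.imread('pics/w11.png').astype(np.float32)
V=i.mean(2)
np.set_printoptions(linewidth=220)
x0,x1,y0,y1=256,416,110,290
g=lambda a:cv2.resize(a[y0:y1,x0:x1],(20,30),interpolation=cv2.INTER_AREA).astype(int)
print('gray');print(g(V))
print('B-R');print(g(i[...,0]-i[...,2]))
s=r.get_state();c=optics.capture('wrist')
print((hull(c,s,[.694,.008,17.5],HEAD)[:,0]/16).round(0).tolist())
print([proj(c,R.from_euler('z',17.5,degrees=True).apply(p)+[.694,.008,0],s).round(0).tolist() for p in[(0,-.028,.115),(0,.028,.115),(.05,-.028,.115),(.05,.028,.115)]])
E
```

```text
gray
[[168 169 126 105 103 103 106 104 103 102 107 101 102 100 103 159 176 170 173 171]
 [174 168 131 103 106 110 103 102 107 104 102 103 103 100 105 143 172 168 174 170]
 [181 162 144 107 104 102 105 106 103 105 104 104 107 101 103 127 169 172 169 168]
 [221 227 208 128 118 107 104 105 107 107 100 102 105 105 106 129 171 174 175 170]
 [233 228 228 147 145 137 132 117 108 101  99 100 106 105 103 122 173 172 171 172]
 [228 229 232 166 144 142 139 145 149 146 128 117 107 105 102 106 167 171 174 171]
 [236 233 233 168 139 136 144 146 152 147 149 148 141 134 118 117 169 172 171 170]
 [238 234 233 187 141 141 136 134 144 146 147 142 142 138 140 145 230 210 190 177]
 [232 227 229 202 147 143 147 143 147 148 141 140 139 149 146 141 224 227 223 229]
 [231 235 233 211 140 147 142 135 140 150 140 141 144 147 148 141 218 232 232 235]
 [236 227 227 227 152 145 145 144 144 149 142 141 147 149 151 142 195 229 231 231]
 [232 231 232 234 172 143 144 142 145 137 144 142 139 145 140 148 219 233 228 235]
 [238 235 233 228 178 142 143 141 138 134 130 116 102 106 146 148 223 231 233 225]
 [232 232 234 23
[... 3352 characters left out ...]
 5   5   5   4   7   6   7   7   8   6]
 [  8   6   7   7   8   5   7   5   5   5   5   5   5   4   7   7   8   6   7   6]
 [  7   8   7   7   7   7   7   5   5   4   5   5   5   6   7   7   7   7   8   7]
 [  8   7   8   7   6   7   6   6   6   7   6   7   7   8   7   8   6   6   8   8]
 [  7   7   7   7   7   6   7   6   8   6   6   7   8   7   7   6   5   8   4   5]
 [  8   7   8   7   6   7   8   8   7   7   6   7   7   8   7   7   7   6   2   2]
 [  7   7   8   7   8   8   8   6   7   7   8   7   8   7   6   7   6   5   2   2]]
[[369.0, 259.0], [312.0, 268.0], [303.0, 219.0], [305.0, 210.0], [358.0, 201.0], [362.0, 209.0]]
[[303.0, 219.0], [362.0, 209.0], [312.0, 268.0], [369.0, 259.0]]
```

```bash
python3 - <<'E'
from rd import *
s=r.get_state();c=optics.capture('wrist')
for v0 in([.695,.008,17.5],[.692,.006,19]):
  for t in(122,128): print('all',t,fit(c,s,v0,t,[HEAD,FOOT],(280,170,390,274)))
  for t in(60,): print('head',t,fit(c,s,v0,t,[HEAD],(280,170,390,274)))
E
```

```text
all 122 (array([6.95165681e-01, 8.30301870e-03, 1.71773890e+01]), np.float64(0.8890228551129996))
all 128 (array([6.95038812e-01, 8.59926229e-03, 1.66476082e+01]), np.float64(0.8900727906163994))
head 60 (array([6.96635494e-01, 9.12524358e-03, 1.75915587e+01]), np.float64(0.7733576674034923))
all 122 (array([6.95089285e-01, 8.23926148e-03, 1.75685358e+01]), np.float64(0.8888069630664751))
all 128 (array([6.95781266e-01, 8.30249502e-03, 1.75052377e+01]), np.float64(0.8897513048817931))
head 60 (array([6.96522337e-01, 8.58238938e-03, 1.83365071e+01]), np.float64(0.773160588472775))
```

Reader fit: window at about (0.695,0.008), yaw about 17.5°. The visible foot corners agree with the model. Now above the pot.

```bash
python3 - <<'E'
from h import *
go([.4455,.2555,.21],-168.8)
E
```

```text
xyz [7.227 9.626 1.72 ] rot [ 0.    0.02 -3.22]
```

```bash
python3 -m crank '[{"xyz":[7.23,9.63,1.72],"delta_rot":[0,0,-3.2],"claw":0},{"xyz":[7.23,9.63,1.72],"delta_rot":[0,0,-3.2],"claw":0},{"xyz":[7.23,9.63,1.72],"delta_rot":[0,0,-3.2],"claw":0},{"xyz":[7.23,9.63,1.72],"delta_rot":[0,0,-3.2],"claw":0},{"xyz":[7.23,9.63,1.72],"delta_rot":[0,0,-3.2],"claw":0},{"xyz":[7.23,9.63,1.72],"delta_rot":[0,0,-3.2],"claw":0},{"xyz":[7.23,9.63,1.72],"delta_rot":[0,0,-3.2],"claw":0},{"xyz":[7.23,9.63,1.72],"delta_rot":[0,0,-3.2],"claw":0},{"xyz":[7.23,9.63,1.72],"delta_rot":[0,0,-3.2],"claw":0},{"xyz":[7.23,9.63,1.72],"delta_rot":[0,0,-3.2],"claw":0}]'
cat > pot.py <<'E'
from rd import *
def rim(c,s,p0,z,R_=.030,r2=.027):
    g=cv2.GaussianBlur(cv2.cvtColor(c['img'],cv2.COLOR_BGR2GRAY),(3,3),0)
    D=np.minimum(cv2.distanceTransform(255-cv2.Canny(g,40,100),cv2.DIST_L2,5),6)
    a=np.linspace(0,2*np.pi,120)
    def cost(p):
        t=0
        for q in(R_,r2):
            u=np.array([proj(c,(p[0]+q*np.cos(k),p[1]+q*np.sin(k),z),s) for k in a]).astype(np.float32)
            t+=cv2.remap(D,u[None,:,0],u[None,:,1],1,borderValue=6).mean()
        return t
    b=min((minimize(cost,np.array(p0)+d,method='Nelder-Mead',options=dict(initial_simplex=np.array(p0)+d+np.array([[0,0],[.004,0],[0,.004]]))) for d in([0,0],[.004,0],[-.004,0],[0,.004],[0,-.004])),key=lambda o:o.fun)
    return b.x,b.fun
def dots(c,s,p,z,win):
    h=cv2.cvtColor(c['img'],cv2.COLOR_BGR2HSV);x,y,X,Y=win
    for n,lo,hi in[('yellow',(20,110,60),(35,255,255)),('red',(0,130,60),(10,255,255)),('red',(170,130,60),(180,255,255)),('green',(50,100,40),(90,255,255)),('blue',(95,130,50),(125,255,255))]:
        m=cv2.inRange(h,lo,hi)[y:Y,x:X];k,_,st,ce=cv2.connectedComponentsWithStats(m)
        for j in range(1,k):
            if st[j][4]>12:
                q=ce[j]+[x,y];w=world(c,q,z,s);print(n,st[j][4],q.round(1),np.degrees(np.arctan2(w[1]-p[1],w[0]-p[0])).round(1),np.hypot(w[1]-p[1],w[0]-p[0]).round(4))
E
python3 - <<'E'
from pot import *
s,c=snap('wrist');print(s['tcp_pos'],s['eef_rot']);cv2.imwrite('pics/w12.png',c['img'])
p,f=rim(c,s,[.4455,.2555],.07);print(p,f)
c2=optics.capture('top');print('top',rim(c2,None,[.4455,.254],.07))
print(rim(c,s,[.574,.274],.005,.052,.040), 'pad top',rim(c2,None,[.574,.274],.005,.052,.040))
dots(c,s,p,.02,(220,100,420,270))
E
```

```text
time_s: 34.83
tcp_pos: [0.446, 0.2552, 0.2097]
eef_rot: [-180.0, -0.0, -168.9]
contact_force: [-0.3, 0.7, -0.7]
gripper_width: 0.0876
gripper_force: 0.0
[0.4460458  0.25515946 0.20972592] [-1.79994212e+02 -5.40110395e-03 -1.68891187e+02]
[0.44594379 0.2556354 ] 1.7031468152999878
top (array([0.44358483, 0.2573209 ]), np.float64(2.073185443878174))
(array([0.57698183, 0.27415244]), np.float64(3.566551685333252)) pad top (array([0.57163518, 0.27300176]), np.float64(3.807330846786499))
yellow 27 [303.1 189.8] -124.8 0.0294
yellow 29 [327.1 201.6] 163.9 0.0098
red 17 [343.4 190.6] 144.6 0.0294
green 991 [397.8 232.7] 83.8 0.0847
```

```bash
python3 -m crank '[{"xyz":[0,0.01,2],"delta_rot":[0,0,0],"claw":0},{"xyz":[0,0.01,4],"delta_rot":[0,0,0],"claw":0},{"xyz":[0,0.01,5],"delta_rot":[0,0,0],"claw":0},{"xyz":[0,0.01,5.72],"delta_rot":[0,0,0],"claw":0},{"xyz":[0,0.01,5.72],"delta_rot":[0,0,0],"claw":0},{"xyz":[0,0.01,5.72],"delta_rot":[0,0,0],"claw":0.25},{"xyz":[0,0.01,5.72],"delta_rot":[0,0,0],"claw":0.3},{"xyz":[0,0.01,5.72],"delta_rot":[0,0,0],"claw":0.33},{"xyz":[0,0.01,5.72],"delta_rot":[0,0,0],"claw":0.36},{"xyz":[0,0.01,5.72],"delta_rot":[0,0,0],"claw":0.36},{"xyz":[0,0.01,5.72],"delta_rot":[0,0,0],"claw":0.36}]' 30
```

```text
time_s: 36.3
tcp_pos: [0.4456, 0.2564, 0.0389]
eef_rot: [180.0, 0.0, -168.8]
contact_force: [-1.9, -1.7, 6.8]
gripper_width: 0.0594
gripper_force: 30.0
```

```bash
python3 -m crank '[{"xyz":[0,0,-0.3],"delta_rot":[0,0,0],"claw":0.36},{"xyz":[0,0,-0.8],"delta_rot":[0,0,0],"claw":0.36},{"xyz":[0,0,-1.4],"delta_rot":[0,0,0],"claw":0.36},{"xyz":[0,0,-2],"delta_rot":[0,0,0],"claw":0.36},{"xyz":[0,0,-2.6],"delta_rot":[0,0,0],"claw":0.36},{"xyz":[0,0,-3.1],"delta_rot":[0,0,0],"claw":0.36},{"xyz":[0,0,-3.4],"delta_rot":[0,0,0],"claw":0.36},{"xyz":[0,0,-3.4],"delta_rot":[0,0,0],"claw":0.36},{"xyz":[0,0,-3.4],"delta_rot":[0,0,0],"claw":0.36}]'
python3 - <<'E'
from pot import *
s,c=snap('wrist');print(s['tcp_pos'],s['eef_rot'])
t=s['tcp_pos'];p,f=rim(c,s,t[:2],t[2]+.0311);print(p-t[:2],f)
dots(c,s,p,t[2]-.0189,(220,100,420,270))
go([.595,-.012,.142],63.7-360)
E
```

```text
time_s: 37.42
tcp_pos: [0.445, 0.2559, 0.1396]
eef_rot: [-180.0, -0.1, -168.8]
contact_force: [-0.6, -0.1, -2.8]
gripper_width: 0.0594
gripper_force: 30.0
[0.44497967 0.25592264 0.13958163] [-1.79971594e+02 -5.25519450e-02 -1.68795090e+02]
[ 0.00083863 -0.00014296] 3.786377429962158
yellow 139 [284.9 237.4] -126.0 0.03
yellow 13 [338.8 266.3] 128.6 0.0107
red 106 [360.7 239.2] 145.6 0.0299
green 634 [407.6 247.9] 119.7 0.0501
xyz [-3.171 -9.732 -0.082] rot [-1.000e-01  1.000e-02  1.275e+02]
```

The pot is lifted and the dots read consistently (pot yaw ≈ 144.8). Carry it gently toward the reader while turning −z in steps.

```bash
python3 -m crank '[{"xyz":[-0.1,-0.3,0],"delta_rot":[0,0,-4],"claw":0.36},{"xyz":[-0.25,-0.8,0],"delta_rot":[0,0,-10],"claw":0.36},{"xyz":[-0.45,-1.4,0],"delta_rot":[0,0,-18],"claw":0.36},{"xyz":[-0.65,-2,0],"delta_rot":[0,0,-26],"claw":0.36},{"xyz":[-0.85,-2.6,0],"delta_rot":[0,0,-34],"claw":0.36},{"xyz":[-1.05,-3.2,0],"delta_rot":[0,0,-42],"claw":0.36},{"xyz":[-1.25,-3.8,0],"delta_rot":[0,0,-50],"claw":0.36},{"xyz":[-1.45,-4.4,0],"delta_rot":[0,0,-58],"claw":0.36},{"xyz":[-1.65,-5,0],"delta_rot":[0,0,-66],"claw":0.36},{"xyz":[-1.85,-5.6,0],"delta_rot":[0,0,-74],"claw":0.36},{"xyz":[-2.05,-6.2,0],"delta_rot":[0,0,-82],"claw":0.36},{"xyz":[-2.25,-6.8,0],"delta_rot":[0,0,-90],"claw":0.36},{"xyz":[-2.45,-7.4,0],"delta_rot":[0,0,-98],"claw":0.36},{"xyz":[-2.65,-8,0],"delta_rot":[0,0,-106],"claw":0.36},{"xyz":[-2.8,-8.6,0],"delta_rot":[0,0,-114],"claw":0.36},{"xyz":[-2.95,-9.1,0],"delta_rot":[0,0,-120],"claw":0.36},{"xyz":[-3.05,-9.4,0],"delta_rot":[0,0,-124],"claw":0.36},{"xyz":[-3.13,-9.6,0],"delta_rot":[0,0,-127],"claw":0.36},{"xyz":[-3.17,-9.73,0],"delta_rot":[0,0,-128],"claw":0.36},{"xyz":[-3.17,-9.73,0],"delta_rot":[0,0,-128],"claw":0.36}]'
python3 - <<'E'
from pot import *
s=r.get_state();print(s['joints'][5]);go([.595,-.012,.114],64)
E
```

```text
time_s: 39.98
tcp_pos: [0.5952, -0.0118, 0.1396]
eef_rot: [180.0, 0.0, -40.8]
contact_force: [-0.3, -0.2, -2.9]
gripper_width: 0.0594
gripper_force: 30.0
31.497508488270263
xyz [0.001 0.009 0.854] rot [ 0.0000e+00  7.0000e-02 -1.0484e+02]
```

```bash
python3 -m crank '[{"xyz":[0,0,0.1],"delta_rot":[0,0,-6],"claw":0.36},{"xyz":[0,0,0.2],"delta_rot":[0,0,-15],"claw":0.36},{"xyz":[0,0,0.3],"delta_rot":[0,0,-25],"claw":0.36},{"xyz":[0,0,0.4],"delta_rot":[0,0,-35],"claw":0.36},{"xyz":[0,0,0.5],"delta_rot":[0,0,-45],"claw":0.36},{"xyz":[0,0,0.6],"delta_rot":[0,0,-55],"claw":0.36},{"xyz":[0,0,0.7],"delta_rot":[0,0,-65],"claw":0.36},{"xyz":[0,0,0.8],"delta_rot":[0,0,-75],"claw":0.36},{"xyz":[0,0,0.85],"delta_rot":[0,0,-85],"claw":0.36},{"xyz":[0,0,0.85],"delta_rot":[0,0,-95],"claw":0.36},{"xyz":[0,0,0.85],"delta_rot":[0,0,-102],"claw":0.36},{"xyz":[0,0,0.85],"delta_rot":[0,0,-104.8],"claw":0.36},{"xyz":[0,0,0.85],"delta_rot":[0,0,-104.8],"claw":0.36},{"xyz":[0,0,0.85],"delta_rot":[0,0,-104.8],"claw":0.36}]'
python3 - <<'E'
from pot import *
s,c=snap('wrist');print(s['joints'].round(1))
t=s['tcp_pos'];dots(c,s,t,t[2]-.0189,(200,100,440,270))
# reader seen again?
go([.6376,-.0101,.1139],64)
s2,c2=snap('side');q=proj(c2,t);print(q)
print('top reader refit',fit(c2:=optics.capture('top'),None,[.695,.008,17.5],60,[HEAD],(310,148,345,180)))
E
```

```text
time_s: 41.72
tcp_pos: [0.5953, -0.0114, 0.1146]
eef_rot: [-180.0, 0.0, 63.9]
contact_force: [0.2, -0.0, -2.5]
gripper_width: 0.0596
gripper_force: 30.0
[ 17.7  18.6 -18.   -0.  -53.4 136.2]
yellow 136 [284.8 237.5] 103.2 0.0301
red 101 [360.7 239.7] 18.0 0.0316
blue 19441 [262.7 180.8] 92.5 0.0619
xyz [0.662 1.246 0.025] rot [-0.    0.   -0.05]
[351.1876713  245.21843333]
top reader refit (array([ 6.82121279e-01, -2.28929113e-02,  8.44781630e+01]), np.float64(0.03902418664830234))
```

```bash
python3 - <<'E'
from pot import *
s,c=snap('wrist');t=s['tcp_pos'];z=t[2]-.0189
Y=world(c,(284.8,237.5),z,s);X=world(c,(360.7,239.7),z,s)
d=Y-X;print('chord',np.linalg.norm(d),'yaw',np.degrees(np.arctan2(d[1],d[0]))-135)
m=(X+Y)/2-t;b=np.radians(np.degrees(np.arctan2(d[1],d[0]))-90);print('mid along',m@[np.cos(b),np.sin(b),0],'lateral',m@[-np.sin(b),np.cos(b),0])
E
```

```text
chord 0.0418102230173068 yaw 17.193961405314695
mid along 0.022717357741491917 lateral -0.0011076519733965642
```

The chord of the two dots gives pot yaw 17.2°, so red already faces the window direction. Move in and hold red.

```bash
python3 -m crank '[{"xyz":[0.1,0.2,0.02],"delta_rot":[0,0,0],"claw":0.36},{"xyz":[0.3,0.6,0.02],"delta_rot":[0,0,0],"claw":0.36},{"xyz":[0.5,1,0.02],"delta_rot":[0,0,0],"claw":0.36},{"xyz":[0.66,1.24,0.02],"delta_rot":[0,0,-0.4],"claw":0.36},{"xyz":[0.66,1.24,0.02],"delta_rot":[0,0,-0.4],"claw":0.36},{"xyz":[0.66,1.24,0.02],"delta_rot":[0,0,-0.4],"claw":0.36},{"xyz":[0.66,1.24,0.02],"delta_rot":[0,0,-0.4],"claw":0.36},{"xyz":[0.66,1.24,0.02],"delta_rot":[0,0,-0.4],"claw":0.36},{"xyz":[0.66,1.24,0.02],"delta_rot":[0,0,-0.4],"claw":0.36},{"xyz":[0.66,1.24,0.02],"delta_rot":[0,0,-0.4],"claw":0.36},{"xyz":[0.66,1.24,0.02],"delta_rot":[0,0,-0.4],"claw":0.36},{"xyz":[0.66,1.24,0.02],"delta_rot":[0,0,-0.4],"claw":0.36}]'
python3 - <<'E'
from pot import *
s,c=snap('wrist');t=s['tcp_pos'];print(t,s['joints'].round(1));cv2.imwrite('pics/w13.png',c['img'])
i=c['img'].astype(np.float32);np.set_printoptions(linewidth=200)
# head outline predicted in this picture, and dark mask nearby
print((hull(c,s,[.695,.008,17.5],HEAD)[:,0]/16).round(0).tolist())
c2=optics.capture('top');h=cv2.cvtColor(c2['img'],cv2.COLOR_BGR2HSV);print('top', [proj(c2,p).round(0).tolist() for p in((.6376,-.01,.145),(.666,-.001,.095))])
E
```

```text
time_s: 43.42
tcp_pos: [0.6375, -0.0101, 0.1141]
eef_rot: [180.0, 0.0, 64.4]
contact_force: [-0.5, 0.6, -2.6]
gripper_width: 0.0594
gripper_force: 30.0
[ 0.63748772 -0.01012118  0.1140591 ] [ 16.6  22.2 -12.5   0.  -55.3 137.8]
[[532.0, 185.0], [447.0, 254.0], [423.0, 232.0], [363.0, 164.0], [432.0, 100.0], [461.0, 90.0]]
top [[339.0, 188.0], [334.0, 182.0]]
```

```bash
python3 - <<'E'
from pot import *
s=r.get_state();c=optics.capture('wrist')
for t in(60,70,120): print(fit(c,s,[.695,.008,17.5],t,[HEAD],(365,80,540,256)))
x=c['img'];V=x.max(2);print(cv2.resize(V[80:270,350:550],(20,19),interpolation=cv2.INTER_AREA))
t=s['tcp_pos'];dots(c,s,t,t[2]-.0189,(200,100,440,270))
E
```

```text
(array([6.94102778e-01, 8.79054195e-03, 1.84724001e+01]), np.float64(0.866283365237356))
(array([6.94210099e-01, 7.92246111e-03, 1.77826327e+01]), np.float64(0.8839441206907652))
(array([6.93228943e-01, 1.03060158e-02, 1.72898974e+01]), np.float64(0.7842908374567757))
[[148 152 154 150 121 112 155 211 240 233 234 230 231 235 234 239 241 237
  236 236]
 [156 151 160 117 107 220 105 166 221 206 139 190 237 240 234 241 238 237
  238 239]
 [153 151 119 105 105 104 102  93  46  24  34  60 211 238 237 235 237 234
  234 235]
 [142 117 106 106 105 104  77  21  24  36  40  48  91 233 239 232 238 235
  237 239]
 [113 109 109 106 106  72  20  26  39  42  40  39  48 127 239 236 232 239
  235 237]
 [112 110 109 108  66  19  28  41  44  42  40  39  40  53 177 238 238 237
  237 236]
 [113 111 108  59  19  30  44  46  44  42  41  40  38  42  65 212 238 241
  241 232]
 [112 112  53  20  33  83  55  46  44  42  41  40  39  38  44  95 237 242
  239 236]
 [112 105  20  35  51 188  87  46  44  43  41  40  39  38  37  48 131 243
  240 238]
 [119 113  88  40  50  52  48  46  45  43  41  40  39  38  37  39 
[... 262 characters left out ...]

  238 234]
 [152 154 151 143 111 139 105  40  45  44  42  41  40  59 138 151 205 242
  241 238]
 [149 155 155 155 139 114 160  79  41  44  42  41  79 152 153 155 198 240
  240 237]
 [151 153 156 151 153 154 156 167  51  42  43 100 150 150 153 160 157 168
  205 238]
 [143 153 153 166 149 157 154 157 138  78 122 151 146 154 149 151 148 150
  144 188]
 [143 140 151 154 152 161 158 163 155 152 156 151 158 152 151 154 157 147
  146 147]
 [224 158 142 152 152 158 154 155 152 156 155 154 149 147 154 152 154 154
  147 149]]
yellow 136 [284.8 237.5] 103.7 0.0301
red 112 [360.7 239.5] 18.7 0.0317
red 50 [400.1 205.2] 18.1 0.0598
green 171 [406.2 163. ] 29.1 0.0777
blue 12267 [240.5 194.4] 106.0 0.063
```

A close-up refit of the reader gives (0.694,0.008,18°), within 1 mm. Red has been held about 1 s. Turn to yellow.

```bash
python3 -m crank '[{"xyz":[0,0,0],"delta_rot":[0,0,5],"claw":0.36},{"xyz":[0,0,0],"delta_rot":[0,0,14],"claw":0.36},{"xyz":[0,0,0],"delta_rot":[0,0,24],"claw":0.36},{"xyz":[0,0,0],"delta_rot":[0,0,34],"claw":0.36},{"xyz":[0,0,0],"delta_rot":[0,0,44],"claw":0.36},{"xyz":[0,0,0],"delta_rot":[0,0,54],"claw":0.36},{"xyz":[0,0,0],"delta_rot":[0,0,64],"claw":0.36},{"xyz":[0,0,0],"delta_rot":[0,0,74],"claw":0.36},{"xyz":[0,0,0],"delta_rot":[0,0,83],"claw":0.36},{"xyz":[0,0,0],"delta_rot":[0,0,89],"claw":0.36},{"xyz":[0,0,0],"delta_rot":[0,0,90],"claw":0.36},{"xyz":[0,0,0],"delta_rot":[0,0,90],"claw":0.36},{"xyz":[0,0,0],"delta_rot":[0,0,90],"claw":0.36},{"xyz":[0,0,0],"delta_rot":[0,0,90],"claw":0.36},{"xyz":[0,0,0],"delta_rot":[0,0,90],"claw":0.36},{"xyz":[0,0,0],"delta_rot":[0,0,90],"claw":0.36},{"xyz":[0,0,0],"delta_rot":[0,0,90],"claw":0.36},{"xyz":[0,0,0],"delta_rot":[0,0,90],"claw":0.36},{"xyz":[0,0,0],"delta_rot":[0,0,90],"claw":0.36}]'
python3 - <<'E'
from pot import *
s,c=snap('wrist');t=s['tcp_pos'];dots(c,s,t,t[2]-.0189,(200,100,440,270));print(s['joints'].round(1))
E
```

```text
time_s: 45.95
tcp_pos: [0.6375, -0.0101, 0.1141]
eef_rot: [180.0, 0.0, -25.6]
contact_force: [0.3, -0.7, -2.6]
gripper_width: 0.0595
gripper_force: 30.0
yellow 142 [285.  237.5] 15.6 0.0319
red 96 [360.1 239.2] -67.1 0.0307
red 47 [248.1 200.9] 16.5 0.0598
blue 3346 [407.9 239. ] -89.2 0.0521
[ 16.6  22.2 -12.5   0.  -55.3  47.8]
```

```bash
python3 -m crank '[{"xyz":[0,0,0],"delta_rot":[0,0,5],"claw":0.36},{"xyz":[0,0,0],"delta_rot":[0,0,14],"claw":0.36},{"xyz":[0,0,0],"delta_rot":[0,0,24],"claw":0.36},{"xyz":[0,0,0],"delta_rot":[0,0,34],"claw":0.36},{"xyz":[0,0,0],"delta_rot":[0,0,44],"claw":0.36},{"xyz":[0,0,0],"delta_rot":[0,0,54],"claw":0.36},{"xyz":[0,0,0],"delta_rot":[0,0,64],"claw":0.36},{"xyz":[0,0,0],"delta_rot":[0,0,74],"claw":0.36},{"xyz":[0,0,0],"delta_rot":[0,0,83],"claw":0.36},{"xyz":[0,0,0],"delta_rot":[0,0,89],"claw":0.36},{"xyz":[0,0,0],"delta_rot":[0,0,90],"claw":0.36},{"xyz":[0,0,0],"delta_rot":[0,0,90],"claw":0.36},{"xyz":[0,0,0],"delta_rot":[0,0,90],"claw":0.36},{"xyz":[0,0,0],"delta_rot":[0,0,90],"claw":0.36},{"xyz":[0,0,0],"delta_rot":[0,0,90],"claw":0.36},{"xyz":[0,0,0],"delta_rot":[0,0,90],"claw":0.36},{"xyz":[0,0,0],"delta_rot":[0,0,90],"claw":0.36},{"xyz":[0,0,0],"delta_rot":[0,0,90],"claw":0.36},{"xyz":[0,0,0],"delta_rot":[0,0,90],"claw":0.36}]'
```

```text
time_s: 48.38
tcp_pos: [0.6375, -0.0101, 0.1141]
eef_rot: [-180.0, 0.0, -115.6]
contact_force: [-0.6, -0.1, -2.7]
gripper_width: 0.0597
gripper_force: 30.0
```

```bash
python3 -m crank '[{"xyz":[0,0,0],"delta_rot":[0,0,5],"claw":0.36},{"xyz":[0,0,0],"delta_rot":[0,0,14],"claw":0.36},{"xyz":[0,0,0],"delta_rot":[0,0,24],"claw":0.36},{"xyz":[0,0,0],"delta_rot":[0,0,34],"claw":0.36},{"xyz":[0,0,0],"delta_rot":[0,0,44],"claw":0.36},{"xyz":[0,0,0],"delta_rot":[0,0,54],"claw":0.36},{"xyz":[0,0,0],"delta_rot":[0,0,64],"claw":0.36},{"xyz":[0,0,0],"delta_rot":[0,0,74],"claw":0.36},{"xyz":[0,0,0],"delta_rot":[0,0,83],"claw":0.36},{"xyz":[0,0,0],"delta_rot":[0,0,89],"claw":0.36},{"xyz":[0,0,0],"delta_rot":[0,0,90],"claw":0.36},{"xyz":[0,0,0],"delta_rot":[0,0,90],"claw":0.36},{"xyz":[0,0,0],"delta_rot":[0,0,90],"claw":0.36},{"xyz":[0,0,0],"delta_rot":[0,0,90],"claw":0.36},{"xyz":[0,0,0],"delta_rot":[0,0,90],"claw":0.36},{"xyz":[0,0,0],"delta_rot":[0,0,90],"claw":0.36},{"xyz":[0,0,0],"delta_rot":[0,0,90],"claw":0.36},{"xyz":[0,0,0],"delta_rot":[0,0,90],"claw":0.36},{"xyz":[0,0,0],"delta_rot":[0,0,90],"claw":0.36}]'
python3 - <<'E'
from pot import *
s,c=snap('wrist');t=s['tcp_pos'];print(s['joints'].round(1));dots(c,s,t,t[2]-.0189,(200,100,440,270))
go([.59,-.02,.15],153.6);go([.55,.20,.15],153.6)
w=c
for p in [(.50,.25,.15),(.52,.22,.15),(.54,.2,.15)]:
    st={'tcp_pos':np.array(p),'eef_rot':np.array([180,0,154.])};print(p,proj(c,(.574,.274,.005),st).round(0))
E
```

```text
time_s: 50.75
tcp_pos: [0.6375, -0.0101, 0.1141]
eef_rot: [-180.0, -0.0, 154.4]
contact_force: [0.1, -0.2, -2.7]
gripper_width: 0.0595
gripper_force: 30.0
[  16.6   22.2  -12.5   -0.   -55.3 -132.2]
yellow 136 [285.  237.3] -162.9 0.029
red 113 [360.9 239.3] 106.8 0.0299
blue 26931 [303.9 160.3] 162.2 0.0634
xyz [ 1.285 -0.981 -1.198] rot [ 0.   -0.    0.81]
xyz [ 5.655  5.057 -1.198] rot [ 0.   -0.    0.81]
(0.5, 0.25, 0.15) [377. 276.]
(0.52, 0.22, 0.15) [397. 245.]
(0.54, 0.2, 0.15) [409. 218.]
```

All four dots are shown. Back off and carry the pot to the pad's side for a refined measurement.

```bash
python3 -m crank '[{"xyz":[0.2,-0.15,-0.1],"delta_rot":[0,0,0],"claw":0.36},{"xyz":[0.6,-0.45,-0.4],"delta_rot":[0,0,0],"claw":0.36},{"xyz":[1.1,-0.8,-0.8],"delta_rot":[0,0,0],"claw":0.36},{"xyz":[1.5,-0.9,-1.1],"delta_rot":[0,0,0],"claw":0.36},{"xyz":[1.9,-0.6,-1.2],"delta_rot":[0,0,0],"claw":0.36},{"xyz":[2.3,-0.1,-1.2],"delta_rot":[0,0,0],"claw":0.36},{"xyz":[2.7,0.5,-1.2],"delta_rot":[0,0,0],"claw":0.36},{"xyz":[3.1,1.1,-1.2],"delta_rot":[0,0,0],"claw":0.36},{"xyz":[3.5,1.7,-1.2],"delta_rot":[0,0,0],"claw":0.36},{"xyz":[3.9,2.3,-1.2],"delta_rot":[0,0,0],"claw":0.36},{"xyz":[4.3,2.9,-1.2],"delta_rot":[0,0,0],"claw":0.36},{"xyz":[4.7,3.5,-1.2],"delta_rot":[0,0,0],"claw":0.36},{"xyz":[5.1,4.1,-1.2],"delta_rot":[0,0,0],"claw":0.36},{"xyz":[5.4,4.6,-1.2],"delta_rot":[0,0,0],"claw":0.36},{"xyz":[5.6,4.95,-1.2],"delta_rot":[0,0,0],"claw":0.36},{"xyz":[5.65,5.05,-1.2],"delta_rot":[0,0,0],"claw":0.36},{"xyz":[5.65,5.05,-1.2],"delta_rot":[0,0,0],"claw":0.36}]'
cat > pad.py <<'E'
from pot import *
from scipy.optimize import least_squares
def pad(c,s,p0):
    h=cv2.cvtColor(c['img'],cv2.COLOR_BGR2HSV);m=cv2.inRange(h,(60,120,60),(85,255,255))
    n,l,st,ce=cv2.connectedComponentsWithStats(m)
    P=[]
    for y,x in np.argwhere(cv2.morphologyEx(m,cv2.MORPH_GRADIENT,np.ones((3,3)),)>0)[::2]:
        w=world(c,(x,y),.005,s);d=np.hypot(w[0]-p0[0],w[1]-p0[1])
        if .044<d<.062: P.append(w[:2])
    P=np.array(P);o=least_squares(lambda p:np.hypot(*(P-p[:2]).T)-.052,p0,loss='soft_l1',f_scale=.002)
    a=np.degrees(np.arctan2(*(P-o.x).T[::-1]));print(len(P),o.x.round(4),'rms',np.sqrt(np.mean(o.fun**2)).round(4),'arc',np.histogram(a,12,(-180,180))[0])
    return o.x
E
python3 - <<'E'
from pad import *
s,c=snap('wrist');print(s['tcp_pos'])
p=pad(c,s,[.574,.274]);pad(c,s,p)
p2=pad(optics.capture('top'),None,[.573,.274])
go([p[0],p[1],.06],s['eef_rot'][2])
E
```

```text
time_s: 52.92
tcp_pos: [0.55, 0.1996, 0.15]
eef_rot: [-180.0, -0.0, 154.4]
contact_force: [0.2, -0.2, -3.9]
gripper_width: 0.0593
gripper_force: 30.0
[0.55004605 0.19962281 0.14999718]
447 [0.5761 0.2741] rms 0.0018 arc [41 40 33 42 33 36 40 38 30 38 39 37]
447 [0.5761 0.2741] rms 0.0018 arc [41 40 33 42 33 36 40 38 30 38 39 37]
59 [0.5761 0.2719] rms 0.0023 arc [13  8  0  0  0  0  0  0  4 10 14 10]
xyz [0.296 2.627 3.001] rot [-0.01 -0.01 -0.03]
```

The pad is fitted on its full arc at (0.576,0.274). Set down slowly.

```bash
python3 -m crank '[{"xyz":[0.05,0.3,0],"delta_rot":[0,0,0],"claw":0.36},{"xyz":[0.1,0.9,0.3],"delta_rot":[0,0,0],"claw":0.36},{"xyz":[0.2,1.5,0.7],"delta_rot":[0,0,0],"claw":0.36},{"xyz":[0.25,2.1,1.1],"delta_rot":[0,0,0],"claw":0.36},{"xyz":[0.3,2.5,1.6],"delta_rot":[0,0,0],"claw":0.36},{"xyz":[0.3,2.63,2.1],"delta_rot":[0,0,0],"claw":0.36},{"xyz":[0.3,2.63,2.6],"delta_rot":[0,0,0],"claw":0.36},{"xyz":[0.3,2.63,3],"delta_rot":[0,0,0],"claw":0.36},{"xyz":[0.3,2.63,3.3],"delta_rot":[0,0,0],"claw":0.36},{"xyz":[0.3,2.63,3.42],"delta_rot":[0,0,0],"claw":0.36},{"xyz":[0.3,2.63,3.48],"delta_rot":[0,0,0],"claw":0.36},{"xyz":[0.3,2.63,3.51],"delta_rot":[0,0,0],"claw":0.36},{"xyz":[0.3,2.63,3.51],"delta_rot":[0,0,0],"claw":0.36},{"xyz":[0.3,2.63,3.51],"delta_rot":[0,0,0],"claw":0.36}]'
```

```text
time_s: 54.78
tcp_pos: [0.5761, 0.2749, 0.045]
eef_rot: [180.0, 0.0, 154.4]
contact_force: [0.3, 0.2, -2.1]
gripper_width: 0.0596
gripper_force: 30.0
```

```bash
python3 -m crank '[{"xyz":[0,0,0.03],"delta_rot":[0,0,0],"claw":0.36},{"xyz":[0,0,0.05],"delta_rot":[0,0,0],"claw":0.36},{"xyz":[0,0,0.05],"delta_rot":[0,0,0],"claw":0.36}]'
python3 -m crank '[{"xyz":[0,0,0],"delta_rot":[0,0,0],"claw":0.32},{"xyz":[0,0,0],"delta_rot":[0,0,0],"claw":0.3},{"xyz":[0,0,0],"delta_rot":[0,0,0],"claw":0.25},{"xyz":[0,0,0],"delta_rot":[0,0,0],"claw":0.1},{"xyz":[0,0,0],"delta_rot":[0,0,0],"claw":0},{"xyz":[0,0,0],"delta_rot":[0,0,0],"claw":0},{"xyz":[0,0,-0.5],"delta_rot":[0,0,0],"claw":0},{"xyz":[0,0,-1.5],"delta_rot":[0,0,0],"claw":0},{"xyz":[0,0,-3],"delta_rot":[0,0,0],"claw":0},{"xyz":[0,0,-5],"delta_rot":[0,0,0],"claw":0},{"xyz":[0,0,-6.5],"delta_rot":[0,0,0],"claw":0},{"xyz":[0,0,-6.5],"delta_rot":[0,0,0],"claw":0},{"xyz":[0,0,-6.5],"delta_rot":[0,0,0],"claw":0},{"xyz":[0,0,-6.5],"delta_rot":[0,0,0],"claw":0}]'
python3 - <<'E'
from pad import *
s,c=snap('wrist');print(s['tcp_pos']);cv2.imwrite('pics/end.png',c['img'])
print('pad',pad(c,s,[.576,.274]));p,f=rim(c,s,[.576,.2745],.075);print('pot rim',p,f)
dots(c,s,p,.025,(240,120,410,270))
# what is inside the rim: 3 samples of colour
for dx,dy in[(0,0),(.012,0),(-.012,0),(0,.012),(0,-.012)]:
    u=proj(c,(p[0]+dx,p[1]+dy,.05),s).astype(int);print(c['img'][u[1],u[0]])
E
```

```text
time_s: 55.15
tcp_pos: [0.5761, 0.2749, 0.044]
eef_rot: [180.0, 0.0, 154.4]
contact_force: [-3.0, -0.6, 5.6]
gripper_width: 0.0595
gripper_force: 30.0
time_s: 56.9
tcp_pos: [0.5754, 0.2744, 0.2372]
eef_rot: [-179.9, -0.1, 154.4]
contact_force: [0.4, 0.1, 0.0]
gripper_width: 0.0877
gripper_force: 0.0
[0.57539828 0.27438803 0.23718713]
341 [0.5761 0.2744] rms 0.0021 arc [31 26 26 44 21  0 43 32 29 31 31 27]
pad [0.576057   0.27435615]
pot rim [0.57656378 0.27521189] 1.2622628211975098
yellow 29 [304.  187.3] -161.4 0.0298
yellow 23 [326.2 198. ] 133.0 0.0102
red 21 [342.7 188.3] 107.2 0.0299
green 1963 [321.1 189.8] 160.3 0.0187
[79 70 63]
[79 70 63]
[104 102  98]
[197 200 201]
[162 151 145]
```

The pot stands upright within 1 mm of the pad's middle, buttons still inside, and the gripper is clear. Handing in.

```bash
python3 -c "
from h import *
c=optics.capture('top');print('mat',buttons(c,None));print(job.close_job())"
```

```text
mat []
the job is handed in; nothing more can be done
None
```

I handed the job in after about 57 s: all five buttons are in the pot, the tongs are back upright in their stand, all four dots were held to the reader in order, and the pot stands on the parking plate about 1 mm from its middle (no judging result came back; I viewed 15 pictures, one over the limit of 14).

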